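# Shut down the rod-drying oven

## Robot

A 6-joint arm with a two-finger parallel gripper is mounted at the origin on a cart in front of the work surface, level with it; the furniture and walls round the work are solid. World frame = base frame: x ahead of the robot, y to its left, z up, the work surface at z = 0. Lengths are in m, angles in rad, forces in N, time in s.
With the tool pointing down it reaches from about 0.325 to 0.9 m from the base axis. Payload 6.1 kg.
Tool frame: the origin (TCP) lies at the centre of the arm's flange, where the gripper is bolted on; the fingertips stand 182 mm ahead of it and the grasp point (between the pads) lies 164 mm ahead of it; z points along the fingers, y is the direction in which the jaws open and shut (so a half turn about z gives the same grasp; the last joint's range is limited). The gripper opens to 87 mm and grips with 3 to 60 N. Pads are 19 mm wide; open, the fingers measure 117 mm over their backs; the gripper's body (75 mm by 190 mm) begins 51 mm behind the grasp point.
Start: joints at [-1.402, 0.22, 1.526, -0, 1.395, -0.126], TCP at [0.182, -0.598, 0.405] pointing down, gripper open.
Joint ranges: [-2.98, 2.98], [-0.91, 2.08], [0.09, 2.57], [-1.24, 4.39], [0.2, 2.65], [-2.68, 2.68]. Speed limits (rad/s): [2.57, 2.57, 3.01, 3.14, 3.14, 3.14].

## Interface

Orientations are given as a 3x3 rotation matrix whose columns are the frame's x, y, z axes.
In Python, from station import arm gives the robot as it stands.
- The arm moves only by the tool play_rows, never from a script. Its argument "increments" is one flat list of numbers, 7 for each row, row after row: the opening in per cent of the stroke, from 0 (shut) to 100 (fully open), then the shift along the tool's x, y, z in cm, then the turn, a rotation vector about the tool's x, y, z in degrees. In form: [jaw, dx, dy, dz, rx, ry, rz, jaw, dx, dy, dz, rx, ry, rz, ...]. A call has exactly 10 rows; each row shifts and turns the commanded pose from where the row before left it, along the tool's axes as they then stand; what a row does not reach is not made up. A row lasts 1/8 s, in which the tool goes at most 62.5 mm and 10.7 degrees, less where a joint would pass 70% of its speed; a pose out of reach is approached as far as the arm can. A call with a gripper value outside its range is refused whole. The fingers move at their own pace and stop on an object; the grip force is fixed at half the most. Time passes only in rows, so rows that do not move let the fingers close, or fill a call up. It gives the time, the measured TCP pose, the force and the opening at its end, in the units of the state.
- arm.observe(): the state, without advancing time (a new reading comes with each control period).
- arm.snapshot(name): name is "side" or "top" or "wrist"; returns a dict with "img" (384x512x3 uint8, red, green, blue), "K" (3x3 intrinsics, pixels), "view" (4x4, takes a point from world to camera coordinates). Camera axes: x right, y up, looking along -z (the intrinsics and any distortion apply to the point x, -y, -z); pixel columns grow to the right and rows downward; lengths in m; the calibration is good to about 2 mm. A picture is of the moment at which its call begins. There is no depth.
- arm.hand_in(): hands the job in, once; it reports no verdict.
The state is a dict: "time_s": time; "joint_positions": joint angles; "qvel": joint speeds; "joint_efforts": joint torques, N m; "tcp_pos": TCP position; "ee_rot": TCP orientation; "contact_force": force on the tool from outside, world axes, zero at the start; "torque": the same for the moment, N m; "width": opening from 0.0 (shut) to 1.0 (fully open).
Only numpy, scipy, OpenCV 4.12 (cv2) and the standard library are available. Lean on these libraries where they do the work, as an engineer would, in place of code of your own. Each camera call takes 0.05 s, during which the arm holds its last target.

## Task

The welding rods are dry: turn the drying oven's thermostat knob back to off, fully anticlockwise against its stop, and push the drop door up until it is fully shut so that the rods stay dry. Leave the sanding block, the tin and the wood offcut around the oven where they are.

Things in the scene. Friction and masses are not known exactly. Their poses are not given: they have to be found in the camera images.
- oven: Grey steel bench oven, 310 wide (y), 250 deep (x), 240 high, fixed. Origin: centre of its underside, at bench level; x points from front to back, y left, z up. Lower front: drop door; above it an aluminium fascia slopes back, from 196 up at the front edge to 240 up, 86 farther back (27 degrees from level, its normal leaning 27 degrees to the front). A lamp and a rocker on it are fixed.
- knob_grip (a point): On the knob's axis, 27 above the fascia, mid-height of the bar grip; turns with the knob; z = axis, out of the fascia. The only knob, right half of the fascia: black skirt 64 across, 10 high, with a straight bar grip 60 long, 16 wide, standing from 10 to 40 above the fascia. White line at its pointer end, which lies along this x axis turned +135 degrees about z.
- oven_knob (a joint): Knob angle (rad): 0 = off, the anticlockwise stop seen looking at the fascia; there the pointer is at lower left, 135 degrees anticlockwise from straight up the slope. Grows clockwise, to 4.71 at the other stop. Stiff (0.05 N m), stays where left.
- oven_door (a joint): Door angle (rad): 0 = shut, 0.95 = fully down; grows as the top edge swings out towards the robot. A stiff hinge (0.33 N m) keeps it where it is left.
- door_hinge (a point): Middle of the door's hinge line (along the oven's y), at the door's lower inner edge, 34 above the bench; axes as the oven's. The door: 284 wide, 152 high from the hinge line, 16 thick, with a window.
- door_handle (a point): Middle of the door's level handle bar: round, 14 thick, 184 long along y, its axis 32 in front of the door's outer face (25 clear gap), 19 below the top edge, on two posts 70 either side of the middle. With the door shut it lies 48 in front of the hinge line and 133 above it. Axes turn with the door.
- grease_tin: Round tin, 69 across, 50 high, standing right of the oven; origin at the centre of its base. Leave alone.
- sanding_block: Sanding block lying left of the oven, dark with a sandy top face, 55 (x) x 100 (y) x 31 high; origin at the centre of its underside. Leave alone.
- wood_offcut: Short plain piece of pale wood lying on the bench in front of the oven, 45 (x) x 110 (y) x 35 high; origin at the centre of its underside. Leave alone.

How it is judged:
By the outcome, as a careful person would: the job done as asked, in the order asked, and still so for the second after the job is handed in, with the robot touching nothing.
It also fails if it takes over 61 s, if anything falls off the work surface, if the arm or the gripper's body presses on something with over 40 N, if the wrist force passes 120 N, or if a joint passes its speed limit or range.

## Working session

There is one attempt and no reset: what is moved stays moved. The work goes in short steps, Python scripts to look and compute and a tool call to move; the robot and the scene stay as the last step left them, time stands still between calls to the robot, and variables do not carry over. Pictures are saved under pics/ and viewed, and the job is handed in when it is done.

Besides the shell and the picture viewer there is one more tool, called after "Emit:" in YAML: its name, and indented under it one key for each argument. play_rows: Moves the arm, as the interface text tells. Its arguments: {"type":"object","properties":{"increments":{"type":"array"}},"required":["increments"]}

```bash
ls -la; mkdir -p pics
python3 - <<'E'
from station import arm
import cv2, numpy as np
np.set_printoptions(precision=4,suppress=True)
for n in ["side","top","wrist"]:
    s=arm.snapshot(n)
    cv2.imwrite(f"pics/{n}0.png",s["img"][:,:,::-1])
    np.savez(f"pics/{n}0.npz",**{k:s[k] for k in("img","K","view")})
    print(n,s.keys()); print(s["K"]); print(s["view"])
    print({k:v for k,v in s.items() if k not in("img","K","view")})
o=arm.observe()
for k,v in o.items(): print(k,np.array(v))
E
```

```text
total 12
drwxr-xr-x  3 agent agent 4096 Dec  5 19:00 .
drwxr-xr-x 23 root  root  4096 Dec  5 19:00 ..
drwxr-xr-x  2 agent agent 4096 Dec  5 19:00 pics
side dict_keys(['img', 'K', 'view'])
[[445.8581   0.     253.2338]
 [  0.     445.8581 189.6246]
 [  0.       0.       1.    ]]
[[ 0.096   0.9953 -0.0132 -0.1211]
 [-0.8359  0.0878  0.5418  0.3981]
 [ 0.5404 -0.041   0.8404 -1.8209]
 [ 0.      0.      0.      1.    ]]
{}
top dict_keys(['img', 'K', 'view'])
[[381.6488   0.     250.8135]
 [  0.     381.6488 188.1109]
 [  0.       0.       1.    ]]
[[-0.3499 -0.9367 -0.0136  0.2592]
 [ 0.749  -0.2884  0.5965 -0.4961]
 [-0.5627  0.1985  0.8025 -0.9553]
 [ 0.      0.      0.      1.    ]]
{}
wrist dict_keys(['img', 'K', 'view'])
[[275.4954   0.     259.8186]
 [  0.     275.4954 189.4349]
 [  0.       0.       1.    ]]
[[ 0.2907 -0.9568 -0.0001 -0.6261]
 [ 0.9249  0.281  -0.2559  0.0304]
 [ 0.2449  0.0743  0.9667 -0.3893]
 [ 0.      0.      0.      1.    ]]
{}
time_s 0.15
joint_positions [-1.4021  0.2211  1.5273 -0.      1.3947 -0.1261]
qvel [-0.0004 -0.0019 -0.0037  0.0005  0.0005  0.0007]
joint_efforts [  0.0006 -49.5192 -38.7882   0.07     0.0531  -0.0001]
tcp_pos [ 0.1815 -0.5978  0.4039]
ee_rot [[ 0.9569  0.2905 -0.0003]
 [ 0.2905 -0.9569  0.0015]
 [ 0.0002 -0.0015 -1.    ]]
contact_force [-2.0569 -0.423   0.0853]
torque [ 0.0133 -0.0338  0.0117]
width 1.0023466645045007
```

View pics/side0.png

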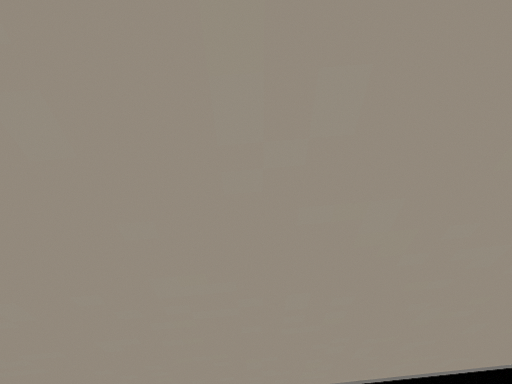

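View pics/top0.png

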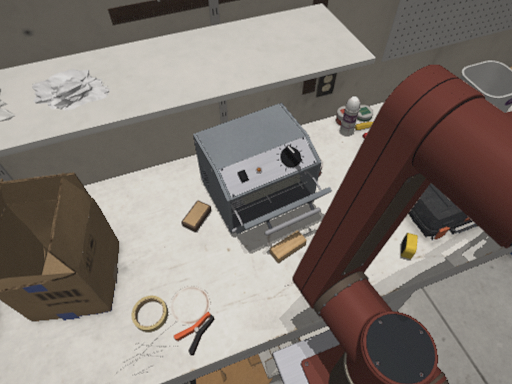

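View pics/wrist0.png

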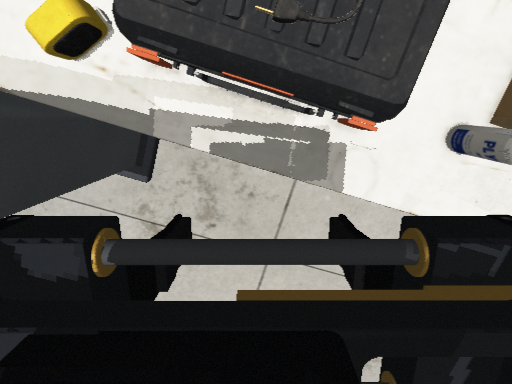

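The side camera shows only a blank wall panel, so it is unusable. The top camera shows the oven (knob near (290,157)), the door partly down, the wood offcut near (288,248) and the sanding block near (197,215). The tin is hidden behind the arm. I'll zoom in.

Run:
```python
import cv2, numpy as np
d=np.load("pics/top0.npz"); im=d["img"][:,:,::-1]
c=im[90:270,170:345]
c=cv2.resize(c,None,fx=4.4,fy=3.3*1.0,interpolation=cv2.INTER_CUBIC) if 0 else cv2.resize(c,None,fx=3.3,fy=3.3,interpolation=cv2.INTER_CUBIC)
cv2.imwrite("pics/top0_zoom.png",c)
for n in("side","top","wrist"):
    v=np.load(f"pics/{n}0.npz")["view"]; print(n,-v[:3,:3].T@v[:3,3])
```

```text
side [1.32845688 0.01091548 1.31303287]
top [-0.07524242  0.28933133  1.06611383]
wrist [ 0.24924704 -0.57870827  0.38403   ]
```

View pics/top0_zoom.png

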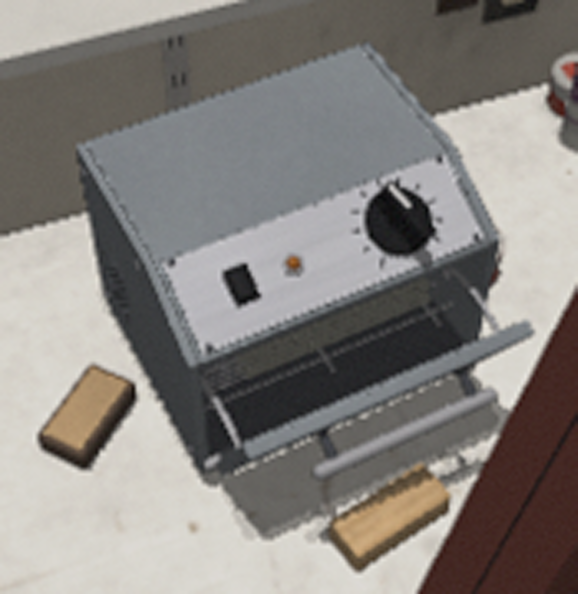

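```bash
cat > helper.py <<'E'
import numpy as np, cv2
from scipy.optimize import least_squares
np.set_printoptions(precision=4,suppress=True)
def proj(P,K,view):
    P=np.atleast_2d(P); c=P@view[:3,:3].T+view[:3,3]
    q=np.stack([c[:,0],-c[:,1],-c[:,2]],1)
    u=q@K.T
    return u[:,:2]/u[:,2:]
def ray(px,K,view):
    d=np.linalg.inv(K)@np.array([px[0],px[1],1.0]); d=np.array([d[0],-d[1],-d[2]])
    R=view[:3,:3]; o=-R.T@view[:3,3]; w=R.T@d
    return o,w/np.linalg.norm(w)
def atz(px,z,K,view):
    o,w=ray(px,K,view); return o+w*(z-o[2])/w[2]
def oven2w(P,p):
    x,y,t=p[:3]; c,s=np.cos(t),np.sin(t); P=np.atleast_2d(P)
    return np.stack([x+c*P[:,0]-s*P[:,1],y+s*P[:,0]+c*P[:,1],P[:,2]],1)
def door(f,h,y,hx,a):
    return [hx-(f*np.cos(a)+h*np.sin(a)), y, .034+h*np.cos(a)-f*np.sin(a)]
E
python3 - <<'E'
from helper import *
d=np.load("pics/top0.npz");K,V=d["K"],d["view"]
Z=lambda u,v:(170+(u+.5)/3.3-.5,90+(v+.5)/3.3-.5)
pts=[([.125,.155,.24],(80,150)),([.125,-.155,.24],(367,47)),([-.039,-.155,.24],(437,133)),([-.125,-.155,.196],(495,238)),([-.125,.155,.196],(193,362)),([-.039,.155,.24],(157,258)),([-.125,.155,0],(210,478))]
O=np.array([p[0] for p in pts]);I=np.array([Z(*p[1]) for p in pts])
r=least_squares(lambda p:(proj(oven2w(O,p),K,V)-I).ravel(),[.75,0,0],loss='soft_l1')
print(r.x,np.degrees(r.x[2]));print((proj(oven2w(O,r.x),K,V)-I))
p=r.x
dp=[((.048,.133,.092),(318,470)),((.048,.133,-.092),(495,397)),((.016,.152,.142),(247,455)),((.016,.152,-.142),(532,328))]
ID=np.array([Z(*q[1]) for q in dp])
f=lambda q:(proj(oven2w(np.array([door(*a[0],q[0],q[1]) for a in dp]),p),K,V)-ID)
r2=least_squares(lambda q:f(q).ravel(),[-.11,.6],loss='soft_l1');print("door",r2.x);print(f(r2.x))
for hx in(-.125,-.109,-.117):
    r3=least_squares(lambda q:f([hx,q[0]]).ravel(),[.6]);print(hx,r3.x,r3.cost)
E
```

```text
[0.6623 0.0069 0.1233] 7.066206384855325
[[-1.4803 -3.2463]
 [-0.1185 -4.3387]
 [ 6.0119  1.2594]
 [ 2.4368 -2.0183]
 [ 0.6631  0.3802]
 [-2.5827  0.7618]
 [-0.8115  0.3463]]
door [-0.1108  0.5742]
[[-0.7557 -0.5517]
 [-0.2049 -3.6946]
 [ 2.2305  0.6939]
 [ 1.0821  0.2461]]
-0.125 [0.4948] 14.882517914832993
-0.109 [0.5936] 10.16514115019789
-0.117 [0.5442] 11.551758716458378
```

```bash
cat >> helper.py <<'E'
def overlay(im,K,V,p,hx,a,kn,x0,y0,w,h,s,out,kp=(-.082,-.08),extra=None):
    c=cv2.resize(np.ascontiguousarray(im[y0:y0+h,x0:x0+w,::-1]),None,fx=s,fy=s,interpolation=cv2.INTER_CUBIC)
    def ln(P,col,closed=False):
        q=proj(P,K,V); q=((q-[x0,y0]+.5)*s-.5)
        cv2.polylines(c,[np.round(q*8).astype(np.int32)],closed,col,1,cv2.LINE_AA,3)
    for yy in(.155,-.155):
        ln(oven2w([[.125,yy,.0],[.125,yy,.24],[-.039,yy,.24],[-.125,yy,.196],[-.125,yy,0]],p),(0,255,0),True)
    for xz in([.125,.24],[-.039,.24],[-.125,.196],[-.125,0]):
        ln(oven2w([[xz[0],.155,xz[1]],[xz[0],-.155,xz[1]]],p),(0,255,0))
    for f in(0,.016):
        ln(oven2w(np.array([door(f,h_,y_,hx,a) for h_,y_ in((0,.142),(.152,.142),(.152,-.142),(0,-.142))]),p),(0,0,255),True)
    ln(oven2w(np.array([door(.048,.133,y_,hx,a) for y_ in(.092,-.092)]),p),(255,0,255))
    b=np.arctan2(.044,.086); ux=np.array([np.cos(b),0,np.sin(b)]);uy=np.array([0,1,0.]);n=np.array([-np.sin(b),0,np.cos(b)])
    base=np.array([-.125,0,.196])+ux*kp[0]+uy*kp[1]
    th=np.linspace(0,2*np.pi,40)
    for hh in(0,.01):
        ln(oven2w(base+n*hh+.032*(np.cos(th)[:,None]*ux+np.sin(th)[:,None]*uy),p),(255,255,0))
    al=np.radians(135)-kn
    g=np.cos(al)*ux+np.sin(al)*uy; e=np.cross(n,g)
    ln(oven2w(np.array([base+n*.04+g*i*.03+e*j*.008 for i,j in((1,1),(1,-1),(-1,-1),(-1,1))]),p),(0,255,255),True)
    ln(oven2w(np.array([base+n*.04,base+n*.04+g*.03]),p),(0,0,255))
    if extra is not None:
        for P in extra: ln(P,(0,128,255),True)
    cv2.imwrite(out,c)
E
python3 - <<'E'
from helper import *
d=np.load("pics/top0.npz")
overlay(d["img"],d["K"],d["view"],[.6623,.0069,.1233],-.1108,.5742,2.4,170,90,175,180,3.3,"pics/ov0.png",kp=(.045,-.08))
E
```

```text
(no output)
```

View pics/ov0.png

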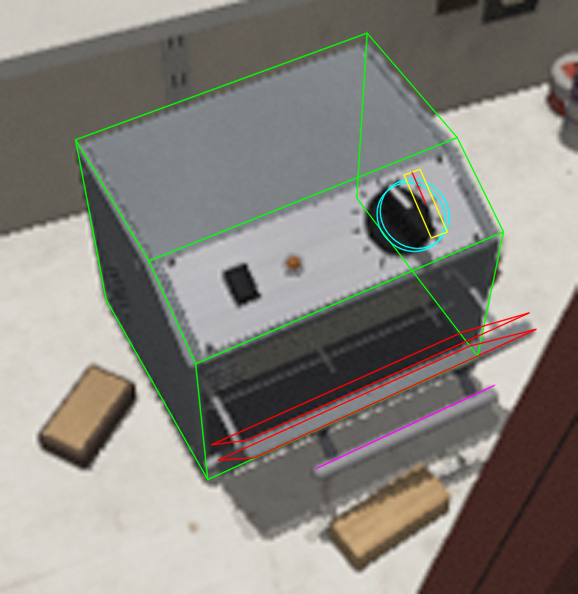

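The first fit puts the oven at about (0.66, 0.01) with a yaw of about 7°, but residuals reach 6 px, so I don't trust it yet. I'll bring the wrist camera over for a close view, which also clears the top camera's line of sight.

Emit:
play_rows:
  increments: [100,2,-2.5,-0.4,0,0,0,100,3.5,-4.2,-0.4,0,0,0,100,3.9,-4.7,-0.4,0,0,0,100,3.9,-4.7,-0.4,0,0,0,100,3.9,-4.7,-0.4,0,0,0,100,3.9,-4.7,-0.4,0,0,0,100,3.9,-4.7,-0.4,0,0,0,100,3.9,-4.7,-0.4,0,0,0,100,3.5,-4.2,-0.4,0,0,0,100,2,-2.5,-0.4,0,0,0]

```text
time_s: 1.4
tcp_pos: [0.3902, -0.0977, 0.4448]
ee_rot: [[0.956, 0.293, 0.0], [0.293, -0.956, 0.0], [0.0, -0.0, -1.0]]
contact_force: [0.6, 0.2, -0.5]
width: 0.996
```

Emit:
play_rows:
  increments: [100,-0.5,-0.4,0,0,5.4,2,100,-0.5,-0.4,0,0,5.4,2,100,-0.5,-0.4,0,0,5.4,2,100,-0.5,-0.4,0,0,5.4,2,100,-0.5,-0.4,0,0,5.4,2,100,0,0,0,0,0,0,100,0,0,0,0,0,0,100,0,0,0,0,0,0,100,0,0,0,0,0,0,100,0,0,0,0,0,0]

```text
time_s: 2.65
tcp_pos: [0.3618, -0.086, 0.4402]
ee_rot: [[0.887, 0.126, 0.443], [0.095, -0.991, 0.093], [0.451, -0.04, -0.892]]
contact_force: [-0.6, 0.6, -0.5]
width: 0.998
```

```bash
cat > snap.py <<'E'
import sys
from station import arm
import cv2, numpy as np
np.set_printoptions(precision=4,suppress=True)
tag=sys.argv[1]
for n in sys.argv[2:]:
    s=arm.snapshot(n)
    cv2.imwrite(f"pics/{n}{tag}.png",s["img"][:,:,::-1])
    np.savez(f"pics/{n}{tag}.npz",**{k:s[k] for k in("img","K","view")})
o=arm.observe()
for k in("time_s","joint_positions","tcp_pos","ee_rot","contact_force","torque","width"): print(k,np.array(o[k]))
E
python3 snap.py 1 top wrist
```

```text
time_s 2.75
joint_positions [-0.5925 -0.6529  2.228   0.3498  1.2452  0.8024]
tcp_pos [ 0.3618 -0.086   0.4402]
ee_rot [[ 0.8873  0.1264  0.4435]
 [ 0.0947 -0.9912  0.0929]
 [ 0.4514 -0.0404 -0.8914]]
contact_force [-0.1239 -0.2695 -0.0027]
torque [-0.0272  0.2883 -0.0396]
width 1.0004326629944598
```

View pics/wrist1.png

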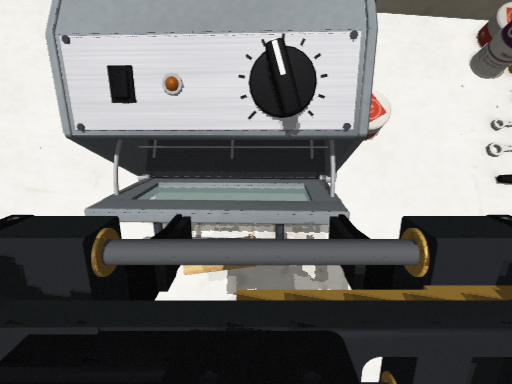

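View pics/top1.png

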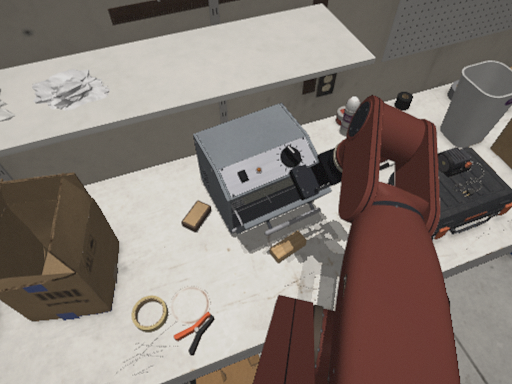

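The wrist view shows the fascia corners near (62,36), (360,34), (76,130) and (355,128). The knob centre is near (283,82), with its white pointer tip near (277,40). The door's top edge is near row 212, and the tin is beside the oven near (378,112). I'll zoom to pick points.

Run:
```python
import cv2, numpy as np
d=np.load("pics/wrist1.npz"); im=d["img"][:,:,::-1]
cv2.imwrite("pics/w1a.png",cv2.resize(im[0:145,225:395],None,fx=4,fy=4,interpolation=cv2.INTER_CUBIC))
cv2.imwrite("pics/w1b.png",cv2.resize(im[0:145,40:210],None,fx=4,fy=4,interpolation=cv2.INTER_CUBIC))
cv2.imwrite("pics/w1c.png",cv2.resize(im[125:290,80:360],None,fx=2.8,fy=2.8,interpolation=cv2.INTER_CUBIC))
```

```text
(no output)
```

View pics/w1a.png

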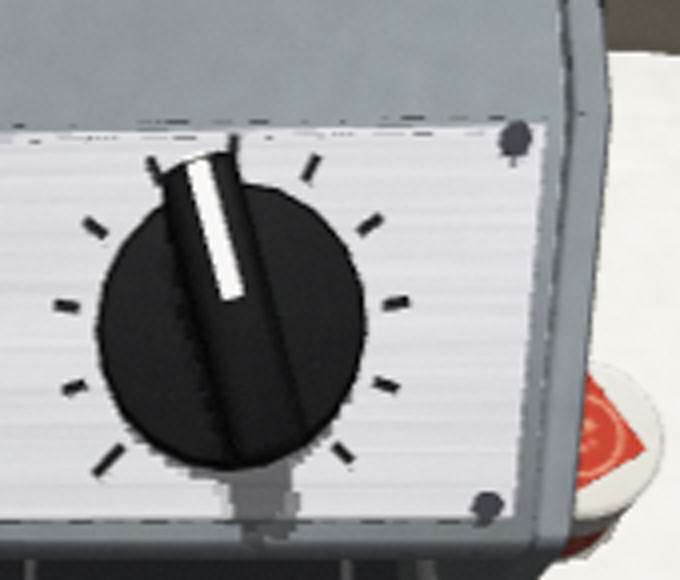

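View pics/w1b.png

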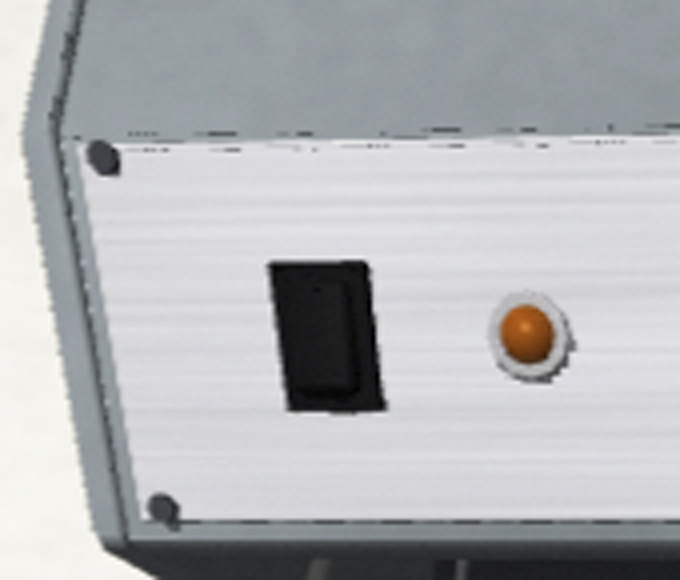

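View pics/w1c.png

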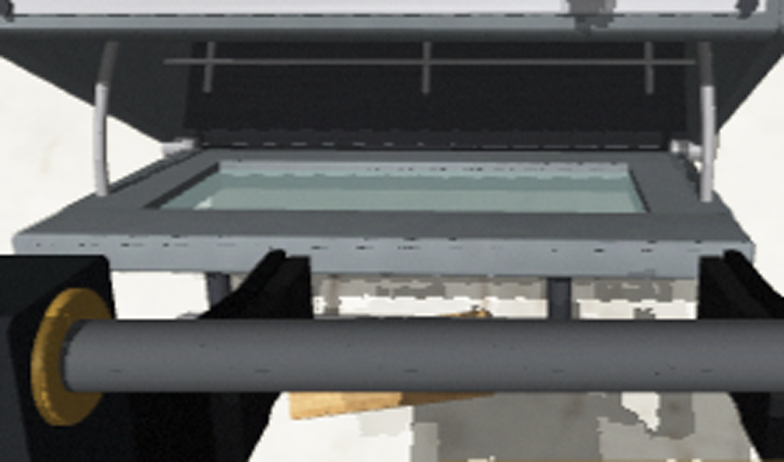

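```bash
cat > fit.py <<'E'
from helper import *
d=np.load("pics/wrist1.npz");K,V=d["K"],d["view"]
t=np.load("pics/top0.npz");KT,VT=t["K"],t["view"]
A=lambda u,v:(225+(u+.5)/4-.5,(v+.5)/4-.5)
B=lambda u,v:(40+(u+.5)/4-.5,(v+.5)/4-.5)
Z=lambda u,v:(170+(u+.5)/3.3-.5,90+(v+.5)/3.3-.5)
W=[([-.125,-.155,.196],A(572,548)),([-.039,-.155,.24],A(608,116)),([-.039,.155,.24],B(24,130)),([-.125,.155,.196],B(104,547))]
T=[([.125,.155,.24],Z(80,150)),([.125,-.155,.24],Z(367,47)),([-.125,-.155,.196],Z(495,238)),([-.125,.155,.196],Z(193,362)),([-.039,.155,.24],Z(157,258))]
def fit(pts,K,V):
    O=np.array([p[0] for p in pts]);I=np.array([p[1] for p in pts])
    r=least_squares(lambda p:(proj(oven2w(O,p),K,V)-I).ravel(),[.7,0,.1])
    print(r.x,np.degrees(r.x[2]));print((proj(oven2w(O,r.x),K,V)-I));return r.x
pw=fit(W,K,V); pt=fit(T,KT,VT)
E
python3 fit.py
```

```text
[0.6593 0.0062 0.1075] 6.158927727781076
[[ 0.8407  0.572 ]
 [ 2.9241 -1.3176]
 [-1.7476 -0.2714]
 [-2.5868 -0.086 ]]
[0.657  0.0079 0.1157] 6.626907099254303
[[-1.2001 -2.3509]
 [ 0.6735 -3.1332]
 [ 2.8881 -0.2918]
 [ 0.4237  1.771 ]
 [-2.6418  1.9719]]
```

```bash
cat >> helper.py <<'E'
beta=np.arctan2(.044,.086)
def knobfit(p,K,V,obs,hh=.01,kp0=(.045,-.08)):
    # obs: list of (angle-free) pixel points on skirt top rim -> fit knob centre on fascia
    ux=np.array([np.cos(beta),0,np.sin(beta)]);uy=np.array([0,1,0.]);n=np.array([-np.sin(beta),0,np.cos(beta)])
    th=np.linspace(0,2*np.pi,361)
    def f(k):
        base=np.array([-.125,0,.196])+ux*k[0]+uy*k[1]
        c=proj(oven2w(base+n*hh+.032*(np.cos(th)[:,None]*ux+np.sin(th)[:,None]*uy),p),K,V)
        c=c.astype(np.float32).reshape(-1,1,2)
        return [cv2.pointPolygonTest(c,(float(o[0]),float(o[1])),True) for o in obs]
    r=least_squares(f,kp0); return r.x,np.array(f(r.x))
E
cat > f2.py <<'E'
from fit import *
obs=[A(97,330),A(366,326),A(300,196),A(345,260),A(112,260),A(110,395),A(340,410),A(265,466),A(150,440)]
k,res=knobfit(pw,K,V,obs);print("knob",k,res)
P=np.load("pics/wrist1.npz")["img"]
overlay(P,K,V,pw,-.11,.57,2.1,225,0,170,145,4,"pics/ov1.png",kp=k)
# camera relative: depth
ux=np.array([np.cos(beta),0,np.sin(beta)]);n=np.array([-np.sin(beta),0,np.cos(beta)])
b=np.array([-.125,0,.196])+ux*k[0]+np.array([0,1,0])*k[1]
c=oven2w(b+n*.01,pw)[0];print("knob world skirt top",c,"depth",-(V[:3,:3]@c+V[:3,3])[2])
E
python3 f2.py
```

```text
[0.6593 0.0062 0.1075] 6.158927727781076
[[ 0.8407  0.572 ]
 [ 2.9241 -1.3176]
 [-1.7476 -0.2714]
 [-2.5868 -0.086 ]]
[0.657  0.0079 0.1157] 6.626907099254303
[[-1.2001 -2.3509]
 [ 0.6735 -3.1332]
 [ 2.8881 -0.2918]
 [ 0.4237  1.771 ]
 [-2.6418  1.9719]]
knob [ 0.0503 -0.0687] [1.9064 1.0519 0.7193 3.0301 1.685  1.2441 0.5666 0.467  1.8818]
knob world skirt top [ 0.5824 -0.0712  0.2278] depth 0.25183032284156237
```

View pics/ov1.png

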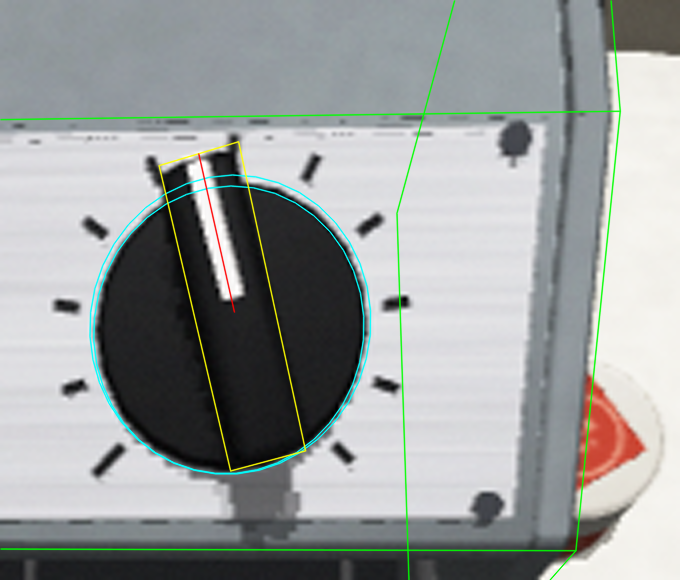

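The wrist fit gives the oven at (0.659, 0.006) with a yaw of 6.2°, and the top fit agrees to about 2 mm and 0.5°. The overlay of the bar grip matches a knob angle of about 2.1 rad. Next I'll work out the pre-grasp pose over the knob.

```bash
cat >> helper.py <<'E'
from scipy.spatial.transform import Rotation as Rot
P_OVEN=np.array([.6588,.0066,.1095]); KP=(.0503,-.0687)
def knobframe(p=P_OVEN,kp=KP):
    c,s=np.cos(p[2]),np.sin(p[2]); Rz=np.array([[c,-s,0],[s,c,0],[0,0,1]])
    ux=Rz@np.array([np.cos(beta),0,np.sin(beta)]);uy=Rz@np.array([0,1,0.]);n=Rz@np.array([-np.sin(beta),0,np.cos(beta)])
    base=oven2w(np.array([-.125,0,.196]),p)[0]+ux*kp[0]+uy*kp[1]
    return base,ux,uy,n
def toolpose(h,ang,p=P_OVEN,kp=KP):
    # h: grasp-point height above fascia, ang: tool x direction, anticlockwise from up-slope (rad)
    base,ux,uy,n=knobframe(p,kp)
    x=np.cos(ang)*ux+np.sin(ang)*uy; z=-n; y=np.cross(z,x)
    return base+n*(h+.164), np.stack([x,y,z],1)
def plan(p0,R0,p1,R1,N,prof=None,dec=(2,1)):
    prof=np.ones(N)/N if prof is None else np.array(prof)/np.sum(prof)
    rv=(Rot.from_matrix(R0).inv()*Rot.from_matrix(R1)).as_rotvec(degrees=True)
    p=np.array(p0);R=np.array(R0);rows=[]
    done=0
    for w in prof:
        done+=w
        tgt=np.array(p0)+(np.array(p1)-np.array(p0))*done
        dp=np.round(R.T@(tgt-p)*100,dec[0]); r=np.round(rv*w,dec[1])
        rows.append(np.r_[dp,r]); p=p+R@dp/100; R=R@Rot.from_rotvec(r,degrees=True).as_matrix()
    for r in rows: print([float(v) for v in r], "%.2fcm %.1fdeg"%(np.linalg.norm(r[:3]),np.linalg.norm(r[3:])))
    print("end err mm",(p-np.array(p1))*1000,"deg",(Rot.from_matrix(R).inv()*Rot.from_matrix(R1)).as_rotvec(degrees=True))
    return p,R
E
python3 - <<'E'
from helper import *
from station import arm
o=arm.observe()
ang=np.radians(135)-2.1
p1,R1=toolpose(.10,ang); print(p1,R1)
plan(o["tcp_pos"],o["ee_rot"],p1,R1,6,[.6,1,1,1,.8,.5])
p2,R2=toolpose(.035,ang); print(p2)
E
```

```text
[ 0.467  -0.0836  0.4539] [[ 0.8283  0.33    0.4527]
 [ 0.346  -0.9369  0.0498]
 [ 0.4406  0.1154 -0.8902]]
[1.22, 0.13, 0.42, -0.3, -0.0, -1.8] 1.30cm 1.8deg
[2.03, 0.27, 0.71, -0.5, -0.0, -3.0] 2.17cm 3.0deg
[2.01, 0.37, 0.72, -0.5, -0.0, -3.0] 2.17cm 3.0deg
[1.99, 0.47, 0.71, -0.5, -0.0, -3.0] 2.16cm 3.0deg
[1.57, 0.46, 0.58, -0.4, -0.0, -2.4] 1.74cm 2.4deg
[0.97, 0.32, 0.36, -0.3, -0.0, -1.5] 1.08cm 1.5deg
end err mm [-0.026  -0.0122 -0.0083] deg [-0.0258 -0.0686 -0.1454]
[ 0.4965 -0.0804  0.3961]
```

Emit:
play_rows:
  increments: [100,1.22,0.13,0.42,-0.3,0,-1.8,100,2.03,0.27,0.71,-0.5,0,-3.0,100,2.0,0.37,0.72,-0.5,0,-3.0,100,2.0,0.47,0.71,-0.5,0,-3.0,100,1.57,0.46,0.58,-0.4,0,-2.4,100,0.97,0.32,0.36,-0.3,0,-1.6,100,0,0,0,0,0,0,100,0,0,0,0,0,0,100,0,0,0,0,0,0,100,0,0,0,0,0,0]

```text
time_s: 4.0
tcp_pos: [0.4666, -0.0837, 0.4541]
ee_rot: [[0.828, 0.329, 0.454], [0.345, -0.937, 0.05], [0.442, 0.115, -0.889]]
contact_force: [-0.0, -0.6, -0.1]
width: 1.001
```

```bash
python3 snap.py 2 wrist
python3 - <<'E'
import cv2, numpy as np
d=np.load("pics/wrist2.npz"); im=d["img"][:,:,::-1]
cv2.imwrite("pics/w2a.png",cv2.resize(im[60:260,130:390],None,fx=3,fy=3,interpolation=cv2.INTER_CUBIC))
E
```

```text
time_s 4.05
joint_positions [-0.4245 -0.3586  2.0161  0.2667  1.0829  0.7042]
tcp_pos [ 0.4667 -0.0837  0.4541]
ee_rot [[ 0.828   0.3289  0.4542]
 [ 0.3448 -0.9373  0.0502]
 [ 0.4422  0.1151 -0.8895]]
contact_force [-0.5694 -0.7171  0.2192]
torque [-0.0355  0.2575 -0.0244]
width 1.0035705820113314
```

View pics/wrist2.png

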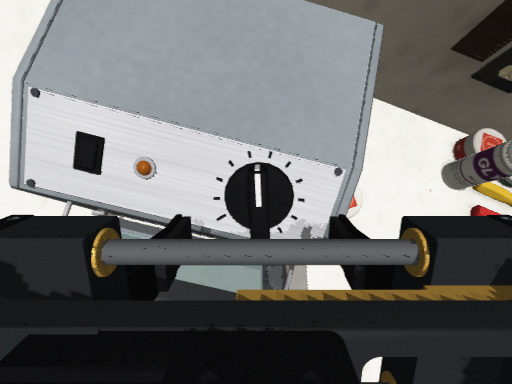

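View pics/w2a.png

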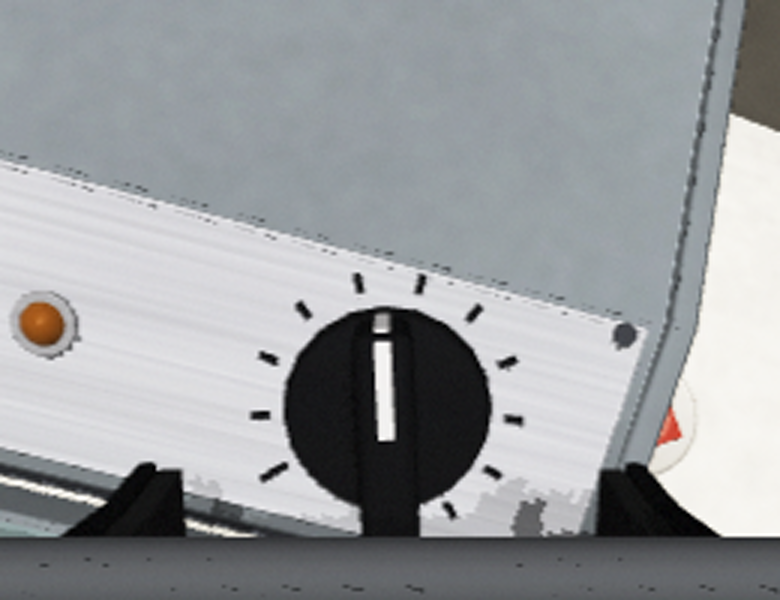

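The pointer is nearly aligned with the tool, about 2° off. The bar's mid-column (389 zoomed) lies between the fingers (183 and 600 zoomed, mid 391.5), so the grasp is centred to within about 1 mm. I'll descend 6.5 cm and turn -2°.

Emit:
play_rows:
  increments: [100,0,0,0.8,0,0,-1,100,0,0,1.4,0,0,-1,100,0,0,1.4,0,0,0,100,0,0,1.3,0,0,0,100,0,0,1.0,0,0,0,100,0,0,0.6,0,0,0,100,0,0,0,0,0,0,30,0,0,0,0,0,0,30,0,0,0,0,0,0,30,0,0,0,0,0,0]

```text
time_s: 5.3
tcp_pos: [0.4964, -0.0804, 0.3966]
ee_rot: [[0.816, 0.358, 0.455], [0.378, -0.925, 0.05], [0.438, 0.131, -0.889]]
contact_force: [1.0, -0.0, 0.2]
width: 0.745
```

```bash
python3 snap.py 3 wrist top
python3 - <<'E'
import cv2, numpy as np
d=np.load("pics/top3.npz"); im=d["img"][:,:,::-1]
cv2.imwrite("pics/t3a.png",cv2.resize(im[90:270,170:370],None,fx=3.5,fy=3.3,interpolation=cv2.INTER_CUBIC))
E
```

```text
time_s 5.4
joint_positions [-0.3886 -0.2384  2.0316  0.2736  0.9426  0.6666]
tcp_pos [ 0.4964 -0.0804  0.3964]
ee_rot [[ 0.8158  0.3578  0.4543]
 [ 0.3776 -0.9246  0.0502]
 [ 0.438   0.1306 -0.8894]]
contact_force [-0.1447 -0.0213  0.3239]
torque [-0.0154  0.1964 -0.0029]
width 0.6521623666564234
```

View pics/wrist3.png

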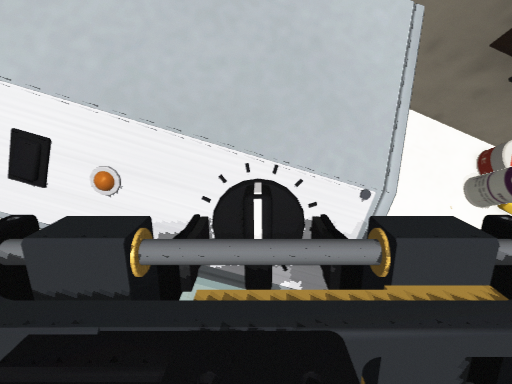

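View pics/t3a.png

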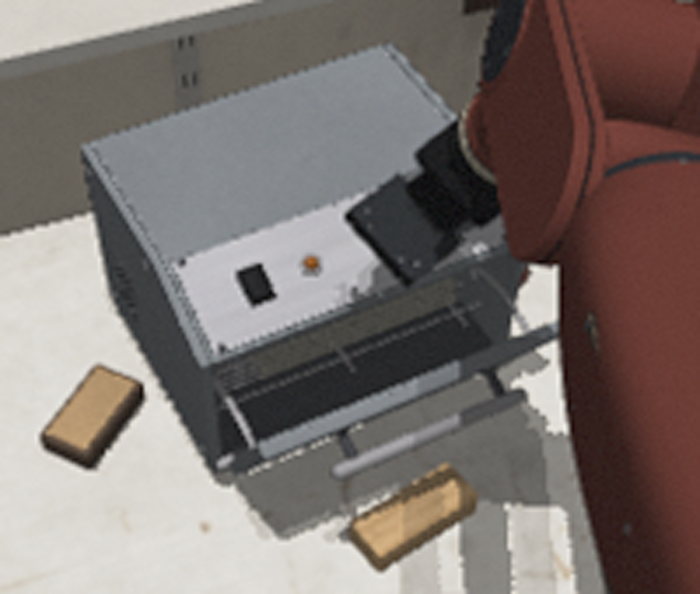

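The fingers straddle the bar centrally: the pointer is at column 258 and the fingers are at 195 and 322. Closing the jaws now.

Emit:
play_rows:
  increments: [5,0,0,0,0,0,0,5,0,0,0,0,0,0,5,0,0,0,0,0,0,5,0,0,0,0,0,0,5,0,0,0,0,0,0,5,0,0,0,0,0,0,5,0,0,0,0,0,0,5,0,0,0,0,0,0,5,0,0,0,0,0,0,5,0,0,0,0,0,0]

```text
time_s: 6.65
tcp_pos: [0.4963, -0.0798, 0.3961]
ee_rot: [[0.816, 0.359, 0.453], [0.378, -0.925, 0.052], [0.438, 0.129, -0.89]]
contact_force: [-2.6, 4.8, 2.1]
width: 0.184
```

Run:
```python
from station import arm
import numpy as np
np.set_printoptions(precision=4,suppress=True)
o=arm.observe()
R=np.array(o["ee_rot"])
print(o["time_s"],o["tcp_pos"],"F tool",R.T@o["contact_force"],"T tool",R.T@o["torque"],o["width"],np.array(o["width"])*87, o["joint_positions"])
```

```text
6.65 [ 0.4963 -0.0798  0.3961] F tool [ 0.5701 -5.0782 -2.7967] T tool [ 0.9155 -0.2193  0.0159] 0.18361630150392905 15.974618230841827 [-0.3879 -0.2382  2.032   0.2744  0.9439  0.6667]
```

The jaws stopped at 16.0 mm, which matches the bar width, so the grip is good. The lateral force is about 5 N, so I'll shift 0.5 mm to relieve it while I start turning anticlockwise (−z of the tool). About 118° remain.

Emit:
play_rows:
  increments: [5,0,-0.05,0,0,0,-3,5,0,0,0,0,0,-5,5,0,0,0,0,0,-7,5,0,0,0,0,0,-7,5,0,0,0,0,0,-7,5,0,0,0,0,0,-7,5,0,0,0,0,0,-7,5,0,0,0,0,0,-5,5,0,0,0,0,0,-2,5,0,0,0,0,0,0]

```text
time_s: 7.9
tcp_pos: [0.4961, -0.0795, 0.396]
ee_rot: [[0.25, 0.856, 0.453], [0.951, -0.305, 0.051], [0.182, 0.418, -0.89]]
contact_force: [-2.9, 4.0, 2.6]
width: 0.181
```

```bash
cat > st.py <<'E'
from station import arm
from helper import *
o=arm.observe()
R=np.array(o["ee_rot"]); base,ux,uy,n=knobframe()
print("t",o["time_s"],"tcp",np.array(o["tcp_pos"]),"Fw",np.array(o["contact_force"]),"F tool",R.T@o["contact_force"],"T tool",R.T@o["torque"],"w mm",np.array(o["width"])*87)
print("q",np.array(o["joint_positions"]))
print("pointer angle deg acw from up",np.degrees(np.arctan2(R[:,0]@uy,R[:,0]@ux)))
E
python3 st.py
```

```text
t 7.9 tcp [ 0.4961 -0.0795  0.396 ] Fw [-2.8926  4.0306  2.647 ] F tool [ 3.5915 -2.5993 -3.459 ] T tool [ 0.8003  0.499  -0.0314] w mm 15.776200087118532
q [-0.3872 -0.2389  2.0326  0.2736  0.9435 -0.2046]
pointer angle deg acw from up 66.6079116459118
```

Emit:
play_rows:
  increments: [5,-0.02,0.02,0,0,0,-4,5,0,0,0,0,0,-7,5,0,0,0,0,0,-7,5,0,0,0,0,0,-7,5,0,0,0,0,0,-7,5,0,0,0,0,0,-7,5,0,0,0,0,0,-7,5,0,0,0,0,0,-7,5,0,0,0,0,0,-5,5,0,0,0,0,0,0]

```text
time_s: 9.15
tcp_pos: [0.496, -0.0796, 0.396]
ee_rot: [[-0.594, 0.665, 0.452], [0.762, 0.645, 0.052], [-0.257, 0.376, -0.89]]
contact_force: [-5.4, 4.0, 4.2]
width: 0.179
```

```bash
python3 st.py
```

```text
t 9.15 tcp [ 0.496  -0.0796  0.396 ] Fw [-5.3978  3.9667  4.1816] F tool [ 5.1539  0.5375 -5.9586] T tool [ 0.1068  1.2334 -0.0546] w mm 15.551357054185273
q [-0.3876 -0.2387  2.0324  0.2737  0.9445 -1.218 ]
pointer angle deg acw from up 124.64594977883822
```

Emit:
play_rows:
  increments: [5,0,0,0,0,0,-2,5,0,0,0,0,0,-2,5,0,0,0,0,0,-2,5,0,0,0,0,0,-2,5,0,0,0,0,0,-2,5,0,0,0,0,0,-1,5,0,0,0,0,0,-1,5,0,0,0,0,0,-1,5,0,0,0,0,0,0,5,0,0,0,0,0,0]

```text
time_s: 10.4
tcp_pos: [0.496, -0.0798, 0.3959]
ee_rot: [[-0.727, 0.517, 0.453], [0.6, 0.798, 0.052], [-0.334, 0.309, -0.89]]
contact_force: [-5.5, 4.2, 3.1]
width: 0.186
```

```bash
python3 st.py
```

```text
t 10.4 tcp [ 0.496  -0.0798  0.3959] Fw [-5.4855  4.2421  3.1365] F tool [ 5.4826  1.5224 -5.0544] T tool [-0.1752  1.1363  0.6626] w mm 16.20244337472491
q [-0.388  -0.2386  2.0324  0.2742  0.9442 -1.4427]
pointer angle deg acw from up 137.4844158816764
```

The torque reached 0.66 N·m against the turn and the opening rose to 16.2 mm, so the knob is against its stop at a pointer angle of about 137° (nominal 135°). Now release and retract.

Emit:
play_rows:
  increments: [80,0,0,0,0,0,0,80,0,0,0,0,0,0,80,0,0,0,0,0,0,80,0,0,0,0,0,0,80,0,0,-0.8,0,0,0,80,0,0,-1.4,0,0,0,80,0,0,-1.6,0,0,0,80,0,0,-1.6,0,0,0,80,0,0,-1.2,0,0,0,80,0,0,-0.6,0,0,0]

```text
time_s: 11.65
tcp_pos: [0.4634, -0.0839, 0.4615]
ee_rot: [[-0.726, 0.515, 0.455], [0.598, 0.8, 0.05], [-0.339, 0.308, -0.889]]
contact_force: [0.5, -0.3, 0.1]
width: 0.797
```

```bash
python3 snap.py 4 top wrist; python3 st.py
python3 - <<'E'
import cv2, numpy as np
d=np.load("pics/top4.npz"); im=d["img"][:,:,::-1]
cv2.imwrite("pics/t4a.png",cv2.resize(im[90:270,170:370],None,fx=3.5,fy=3.3,interpolation=cv2.INTER_CUBIC))
E
```

```text
time_s 11.75
joint_positions [-0.4282 -0.3709  2.0125  0.2662  1.0983 -1.4423]
tcp_pos [ 0.4636 -0.0839  0.4611]
ee_rot [[-0.7265  0.5149  0.455 ]
 [ 0.5981  0.7999  0.0498]
 [-0.3383  0.3083 -0.8891]]
contact_force [-0.4424  0.2786  0.4693]
torque [0.0162 0.1255 0.001 ]
width 0.8025059522465626
t 11.75 tcp [ 0.4636 -0.0839  0.4611] Fw [-0.4424  0.2786  0.4693] F tool [ 0.3293  0.1397 -0.6047] T tool [0.063  0.1091 0.0128] w mm 69.81801784545095
q [-0.4282 -0.3709  2.0125  0.2662  1.0983 -1.4423]
pointer angle deg acw from up 137.63060578785112
```

View pics/wrist4.png

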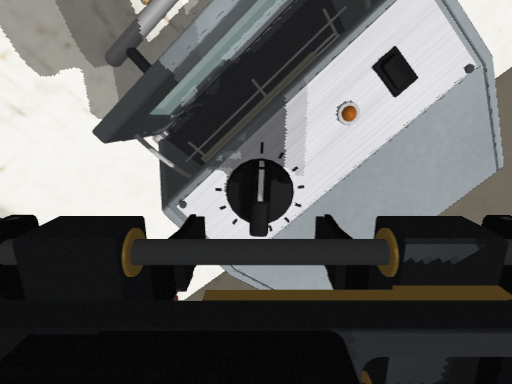

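View pics/t4a.png

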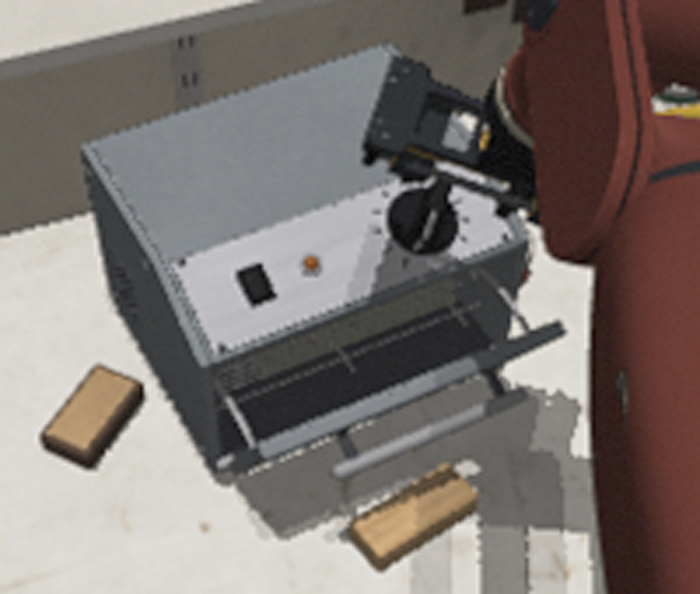

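Run:
```python
import cv2, numpy as np
d=np.load("pics/wrist4.npz"); im=d["img"][:,:,::-1]
cv2.imwrite("pics/w4a.png",cv2.resize(im[130:240,200:320],None,fx=5,fy=5,interpolation=cv2.INTER_CUBIC))
cv2.imwrite("pics/w4b.png",cv2.resize(im[0:160,80:350],None,fx=2.9,fy=2.9,interpolation=cv2.INTER_CUBIC))
```

```text
(no output)
```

View pics/w4a.png

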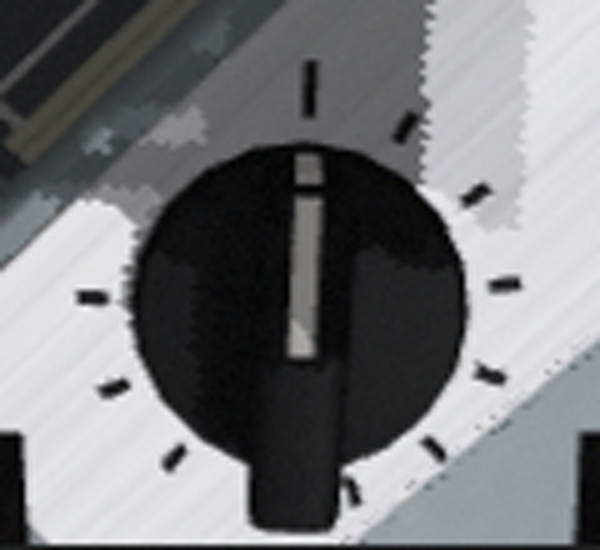

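View pics/w4b.png

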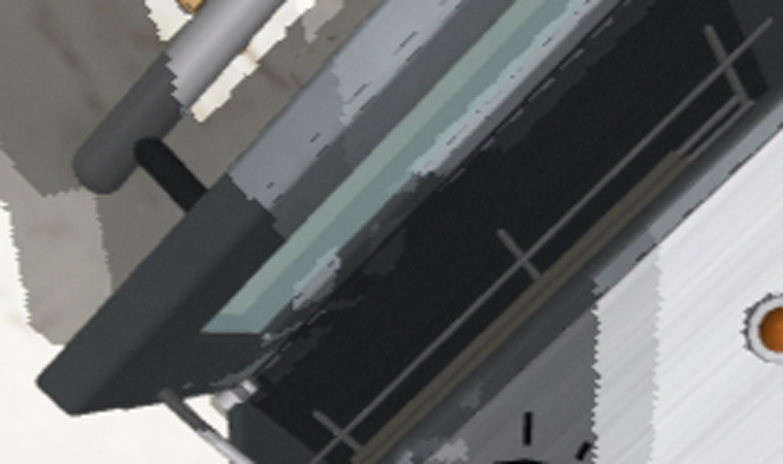

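The pointer lies right on the long "off" tick, at zoomed (310,90), so the knob is off. Next I'll measure the door angle and handle position from both cameras.

```bash
cat > f3.py <<'E'
from helper import *
w1=np.load("pics/wrist1.npz");w4=np.load("pics/wrist4.npz");t0=np.load("pics/top0.npz")
C=lambda u,v:(80+(u+.5)/2.8-.5,125+(v+.5)/2.8-.5)
D=lambda u,v:(80+(u+.5)/2.9-.5,(v+.5)/2.9-.5)
Z=lambda u,v:(170+(u+.5)/3.3-.5,90+(v+.5)/3.3-.5)
obs=[(w1,(0,.152,.142),C(16,235),1),(w1,(0,.152,-.142),C(753,240),1),(w1,(.016,.152,-.142),C(750,276),1),
 (w4,(.016,.152,-.142),D(38,380),1),(w4,(0,.152,-.142),D(72,414),1),(w4,(.048,.133,-.092),D(97,165),1),
 (t0,(.048,.133,.092),Z(318,470),2),(t0,(.048,.133,-.092),Z(495,397),2),(t0,(.016,.152,.142),Z(247,455),2),(t0,(.016,.152,-.142),Z(532,328),2)]
def res(q,det=False):
    p=P_OVEN; r=[proj(oven2w(np.array(door(*f,q[0],q[1])),p),c["K"],c["view"])[0]-np.array(i) for c,f,i,w in obs]
    r=np.array(r)
    return r if det else r.ravel()
s=least_squares(res,[-.11,.57],loss='soft_l1');print(s.x);print(res(s.x,True))
for hx in(-.125,-.117,-.109):
    s2=least_squares(lambda a:res([hx,a[0]]),[.57],loss='soft_l1');print(hx,s2.x,s2.cost)
for hx,a in((s.x[0],s.x[1]),(-.109,.58)):
    h=oven2w(np.array(door(.048,.133,0,hx,a)),P_OVEN)[0];print("handle mid",h,"shut",oven2w(np.array(door(.048,.133,0,hx,0)),P_OVEN)[0])
overlay(w4["img"],w4["K"],w4["view"],P_OVEN,s.x[0],s.x[1],0,60,0,260,200,3,"pics/ov4.png",kp=KP)
overlay(t0["img"],t0["K"],t0["view"],P_OVEN,s.x[0],s.x[1],2.1,170,90,175,180,3.3,"pics/ov0b.png",kp=KP)
E
python3 f3.py
```

```text
[-0.1148  0.5441]
[[ 0.0893 -1.1152]
 [ 0.6902  0.2927]
 [ 0.2389  1.2303]
 [-1.2058 -0.7092]
 [ 0.3945  1.065 ]
 [ 0.3257  9.1567]
 [-1.1338  0.2876]
 [ 0.1702 -2.3799]
 [ 1.5501  1.1315]
 [ 1.5148  1.4625]]
-0.125 [0.4722] 28.48307206477549
-0.117 [0.5278] 17.080580473026416
-0.109 [0.586] 21.32339874604653
handle mid [ 0.4354 -0.018   0.1229] shut [ 0.497  -0.0112  0.167 ]
handle mid [ 0.4381 -0.0177  0.1189] shut [ 0.5027 -0.0106  0.167 ]
```

View pics/ov4.png

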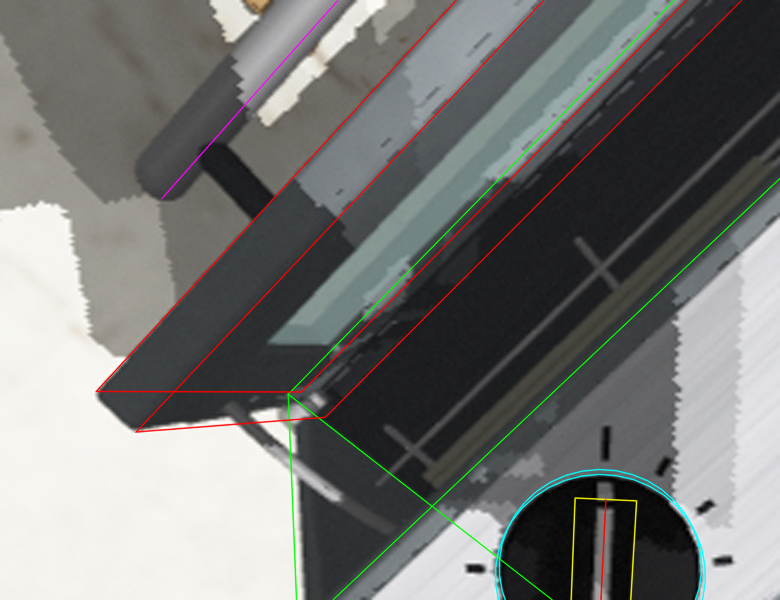

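View pics/ov0b.png

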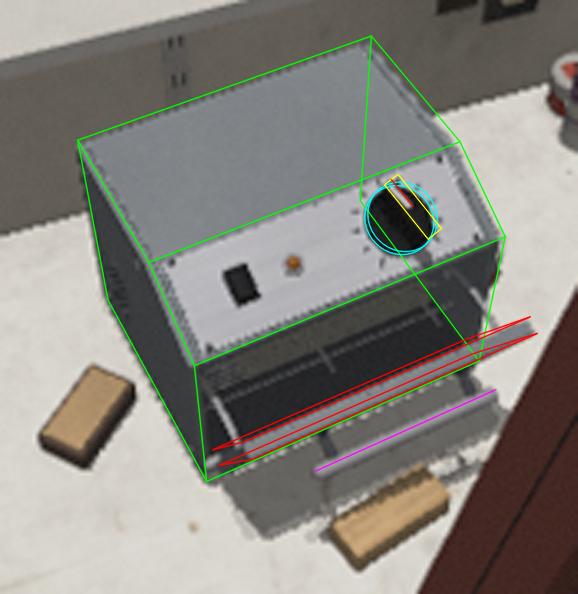

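```bash
cat > kin.py <<'E'
from helper import *
data=[([-1.4021,.2211,1.5273,0,1.3947,-.1261],[.1815,-.5978,.4039]),
([-.5925,-.6529,2.228,.3498,1.2452,.8024],[.3618,-.086,.4402]),
([-.4245,-.3586,2.0161,.2667,1.0829,.7042],[.4667,-.0837,.4541]),
([-.3886,-.2384,2.0316,.2736,.9426,.6666],[.4964,-.0804,.3964]),
([-.3879,-.2382,2.032,.2744,.9439,.6667],[.4963,-.0798,.3961]),
([-.4282,-.3709,2.0125,.2662,1.0983,-1.4423],[.4636,-.0839,.4611])]
Rzs=lambda a:Rot.from_euler('z',a).as_matrix()
Rys=lambda a:Rot.from_euler('y',a).as_matrix()
def fk(q,k):
    a1,b,h,L2,e,L3,d6=k
    R=Rzs(q[0]); p=R@np.array([a1,b,h]); R=R@Rys(q[1]); p=p+R@[0,0,L2]; R=R@Rys(q[2]); p=p+R@[e,0,L3]
    R=R@Rzs(q[3])@Rys(q[4]); p=p+R@[0,0,d6]
    return p,R@Rzs(q[5])@Rzs(np.pi/2)
E
python3 - <<'E'
from kin import *
f=lambda k:np.concatenate([fk(q,k)[0]-p for q,p in data])*1000
best=None
for d in(.08,.1,.12):
  for b in (.08,-.08):
    r=least_squares(lambda k:np.r_[f(k),(k-np.array([0,b,.2,.4,0,.35,d]))*3],[0,b,.2,.4,0,.35,d])
    print(r.x,r.cost,np.abs(f(r.x)).max())
k=r.x
R=fk(data[1][0],k)[1];print(R)
E
```

```text
[0.0003 0.0786 0.3112 0.4115 0.0524 0.5474 0.1606] 0.28277732506961306 0.08294862773866596
[0.0003 0.0786 0.3112 0.4116 0.0524 0.5474 0.1606] 0.39591331548722675 0.08282779209362046
[0.0003 0.0786 0.3112 0.4116 0.0524 0.5474 0.1606] 0.2700693252811781 0.08287493673758695
[0.0003 0.0786 0.3112 0.4116 0.0524 0.5474 0.1606] 0.3832047232465072 0.08275410231634028
[0.0003 0.0786 0.3112 0.4116 0.0524 0.5474 0.1606] 0.26096096418426057 0.08280124389453691
[0.0003 0.0786 0.3112 0.4116 0.0524 0.5474 0.1606] 0.374095769697285 0.08268040992837067
[[ 0.8873  0.1263  0.4435]
 [ 0.0947 -0.9912  0.0929]
 [ 0.4513 -0.0404 -0.8915]]
```

The kinematic model fits to 0.1 mm. I'll use it to choose a reachable tilt for the door push.

```bash
cat >> kin.py <<'E'
KK=np.array([0.0003,0.0786,0.3112,0.4116,0.0524,0.5474,0.1606])
LO=np.array([-2.98,-.91,.09,-1.24,.2,-2.68]);HI=np.array([2.98,2.08,2.57,4.39,2.65,2.68])
def ik(p,R,q0):
    def f(q):
        a,B=fk(q,KK); return np.r_[(a-p)*10,Rot.from_matrix(B.T@R).as_rotvec()]
    r=least_squares(f,np.clip(q0,LO+.01,HI-.01),bounds=(LO,HI),xtol=1e-12,ftol=1e-12); return r.x,np.linalg.norm(r.fun)
def pushpose(t,P,y=0,back=0.,along=.168,off=.0165,p=P_OVEN,xsign=1):
    # P: bar centre oven-frame (x,z) ; t tilt ; returns tool pose with front finger face on bar
    yw=p[2]; c,s=np.cos(yw),np.sin(yw); Rz=np.array([[c,-s,0],[s,c,0],[0,0,1]])
    xf=Rz@[np.cos(t),0,np.sin(t)]; z=Rz@[np.sin(t),0,-np.cos(t)]
    w=oven2w(np.array([P[0],y,P[1]]),p)[0]
    pos=w-(off+back)*xf-along*z
    x=xsign*xf
    return pos,np.stack([x,np.cross(z,x),z],1)
E
python3 - <<'E'
from kin import *
q0=[-.5,-.4,2.2,.3,1.2,.8]
for tdeg in(0,10,20,30,36):
    t=np.radians(tdeg)
    for a,back in((.55,.04),(.55,0),(.3,0),(0,0)):
        d=door(.048,.133,0,-.1135,a); p,R=pushpose(t,(d[0],d[2]),back=back)
        q,e=ik(p,R,q0); m=np.minimum(q-LO,HI-q)
        print(tdeg,a,back,p,"q",q,"err %.1e"%e,"margin %.2f"%m.min(),m.argmin()+1)
E
```

```text
0 0.55 0.04 [ 0.38   -0.024   0.2903] q [-0.2711 -0.2821  2.2409 -0.      1.1827  1.1902] err 5.9e-16 margin 0.33 3
0 0.55 0 [ 0.4198 -0.0197  0.2903] q [-0.235  -0.1676  2.1482 -0.      1.161   1.2263] err 3.8e-15 margin 0.42 3
0 0.3 0 [ 0.4449 -0.0169  0.3149] q [-0.2155 -0.1341  2.0685  0.      1.2072  1.2458] err 9.9e-13 margin 0.50 3
0 0 0 [ 0.4819 -0.0129  0.335 ] q [-0.1905 -0.0629  1.9625 -0.      1.2419  1.2708] err 2.9e-11 margin 0.61 3
10 0.55 0.04 [ 0.3519 -0.0271  0.2779] q [-0.3367 -0.4403  2.3824  0.0868  1.0434  1.0868] err 3.6e-10 margin 0.19 3
10 0.55 0 [ 0.3911 -0.0228  0.2849] q [-0.2886 -0.321   2.2862  0.0793  1.0166  1.1364] err 1.4e-10 margin 0.28 3
10 0.3 0 [ 0.4162 -0.0201  0.3095] q [-0.2628 -0.2818  2.2067  0.0727  1.0551  1.1677] err 2.0e-15 margin 0.36 3
10 0 0 [ 0.4531 -0.016   0.3296] q [-0.2304 -0.2026  2.1028  0.0658  1.0776  1.2045] err 9.4e-13 margin 0.47 3
20 0.55 0.04 [ 0.3263 -0.03    0.2608] q [-0.4224 -0.6022  2.5265  0.219   0.925   0.9325] err 2.1e-14 margin 0.04 3
20 0.55 0 [ 0.3637 -0.0258  0.2745] q [-0.3584 -0.4762  2.4267  0.2004  0.886
[... 470 characters left out ...]
6.9e-07 margin 0.00 3
30 0.3 0 [ 0.3636 -0.0259  0.2841] q [-0.3999 -0.5728  2.4875  0.3499  0.7912  0.8691] err 5.3e-09 margin 0.08 3
30 0 0 [ 0.4006 -0.0218  0.3042] q [-0.3414 -0.4652  2.3836  0.3185  0.7697  0.9413] err 3.0e-12 margin 0.19 3
36 0.55 0.04 [ 0.2926 -0.0337  0.225 ] q [-0.5263 -0.563   2.57    0.3498  0.9491  0.7238] err 3.6e-01 margin 0.00 3
36 0.55 0 [ 0.3248 -0.0301  0.2485] q [-0.4808 -0.6115  2.57    0.4119  0.8307  0.7417] err 1.7e-01 margin 0.00 3
36 0.3 0 [ 0.3499 -0.0274  0.2731] q [-0.454  -0.6542  2.57    0.484   0.7385  0.7265] err 3.8e-03 margin 0.00 3
36 0 0 [ 0.3868 -0.0233  0.2932] q [-0.384  -0.5346  2.4661  0.4515  0.6922  0.8031] err 2.6e-12 margin 0.10 3
```

Run:
```python
from kin import *
from station import arm
o=arm.observe()
d=door(.048,.133,0,-.1135,.55); t=np.radians(10)
pp,R=pushpose(t,(d[0],d[2]),back=.04,along=.170)
pA=np.array([.355,pp[1],.44]); print("pre",pp,"A",pA)
q,e=ik(pA,R,[-.4,-.5,2.1,.2,1.2,.8]);print(q,e)
p1,R1=plan(o["tcp_pos"],o["ee_rot"],pA,R,20,[.5,.8]+[1]*16+[.8,.4],dec=(1,1))
print(p1)
```

```text
pre [ 0.3516 -0.0272  0.2799] A [ 0.355  -0.0272  0.44  ]
[-0.3336 -0.5878  2.1644  0.0755  1.4075  1.1213] 1.5862754680063724e-09
[0.3, -0.0, -0.1, 0.6, -0.2, 3.7] 0.32cm 3.8deg
[0.5, -0.2, -0.1, 0.9, -0.3, 5.9] 0.55cm 6.0deg
[0.7, -0.2, -0.1, 1.1, -0.4, 7.4] 0.73cm 7.5deg
[0.6, -0.2, -0.2, 1.1, -0.4, 7.4] 0.66cm 7.5deg
[0.5, -0.4, -0.1, 1.1, -0.4, 7.4] 0.65cm 7.5deg
[0.5, -0.4, -0.2, 1.1, -0.4, 7.4] 0.67cm 7.5deg
[0.4, -0.5, -0.1, 1.1, -0.4, 7.4] 0.65cm 7.5deg
[0.4, -0.6, -0.2, 1.1, -0.4, 7.4] 0.75cm 7.5deg
[0.3, -0.6, -0.1, 1.1, -0.4, 7.4] 0.68cm 7.5deg
[0.2, -0.6, -0.1, 1.1, -0.4, 7.4] 0.64cm 7.5deg
[0.1, -0.6, -0.1, 1.1, -0.4, 7.4] 0.62cm 7.5deg
[0.1, -0.7, -0.1, 1.1, -0.4, 7.4] 0.71cm 7.5deg
[-0.1, -0.7, -0.1, 1.1, -0.4, 7.4] 0.71cm 7.5deg
[-0.1, -0.6, -0.0, 1.1, -0.4, 7.4] 0.61cm 7.5deg
[-0.2, -0.7, -0.1, 1.1, -0.4, 7.4] 0.73cm 7.5deg
[-0.3, -0.6, -0.0, 1.1, -0.4, 7.4] 0.67cm 7.5deg
[-0.4, -0.5, -0.1, 1.1, -0.4, 7.4] 0.65cm 7.5deg
[-0.4, -0.5, 0.0, 1.1, -0.4, 7.4] 0.64cm 7.5deg
[-0.4, -0.4, 0.0, 0.9, -0.3, 5.9] 0.57cm 6.0deg
[-0.2, -0.1, 0.0, 0.4, -0.2, 2.9] 0.22cm 2.9deg
end err mm [ 0.3586 -0.2712  0.4425] deg [-0.3529 -0.3517 -0.352 ]
[ 0.3554 -0.0275  0.4404]
```

Emit:
play_rows:
  increments: [40,0.3,0,-0.1,0.6,-0.2,3.7,40,0.5,-0.2,-0.1,0.9,-0.3,5.9,20,0.7,-0.2,-0.1,1.1,-0.4,7.4,20,0.6,-0.2,-0.2,1.1,-0.4,7.4,0,0.5,-0.4,-0.1,1.1,-0.4,7.4,0,0.5,-0.4,-0.2,1.1,-0.4,7.4,0,0.4,-0.5,-0.1,1.1,-0.4,7.4,0,0.4,-0.6,-0.2,1.1,-0.4,7.4,0,0.3,-0.6,-0.1,1.1,-0.4,7.4,0,0.2,-0.6,-0.1,1.1,-0.4,7.4]

```text
time_s: 13.0
tcp_pos: [0.4088, -0.055, 0.4488]
ee_rot: [[0.281, 0.904, 0.323], [0.959, -0.276, -0.062], [0.033, 0.327, -0.944]]
contact_force: [0.5, 0.1, 0.4]
width: 0.007
```

Emit:
play_rows:
  increments: [0,0.1,-0.6,-0.1,1.1,-0.4,7.4,0,0.1,-0.7,-0.1,1.1,-0.4,7.4,0,-0.1,-0.7,-0.1,1.1,-0.4,7.4,0,-0.1,-0.6,0,1.1,-0.4,7.4,0,-0.2,-0.7,-0.1,1.1,-0.4,7.4,0,-0.3,-0.6,0,1.1,-0.4,7.4,0,-0.4,-0.5,-0.1,1.1,-0.4,7.4,0,-0.4,-0.5,0,1.1,-0.4,7.4,0,-0.4,-0.4,0,0.9,-0.3,5.9,0,-0.2,-0.1,0,0.4,-0.2,2.9]

```text
time_s: 14.25
tcp_pos: [0.3553, -0.0272, 0.439]
ee_rot: [[0.979, 0.103, 0.175], [0.099, -0.995, 0.027], [0.177, -0.009, -0.984]]
contact_force: [0.2, 0.1, -0.1]
width: 0.003
```

```bash
python3 snap.py 5 top wrist
python3 - <<'E'
import cv2, numpy as np
from kin import *
from station import arm
d=np.load("pics/top5.npz"); im=d["img"][:,:,::-1]
cv2.imwrite("pics/t5a.png",cv2.resize(im[90:270,170:370],None,fx=3.5,fy=3.3,interpolation=cv2.INTER_CUBIC))
o=arm.observe()
dd=door(.048,.133,0,-.1135,.55); t=np.radians(10)
pp,R=pushpose(t,(dd[0],dd[2]),back=.04,along=.170)
plan(o["tcp_pos"],o["ee_rot"],pp,R,8,[.5,1,1.2,1.3,1.3,1.2,1,.5],dec=(2,1))
E
```

```text
time_s 14.35
joint_positions [-0.3378 -0.5874  2.166   0.0848  1.4056  1.1219]
tcp_pos [ 0.3554 -0.0273  0.4391]
ee_rot [[ 0.9789  0.1044  0.1756]
 [ 0.1012 -0.9945  0.0268]
 [ 0.1775 -0.0085 -0.9841]]
contact_force [-0.1442 -0.272  -0.4807]
torque [-0.0384  0.1172  0.0224]
width 0.0065789499359647854
[-0.2, 0.01, 0.98, -0.0, -0.0, -0.0] 1.00cm 0.0deg
[-0.4, 0.01, 1.95, -0.1, -0.0, -0.0] 1.99cm 0.1deg
[-0.48, 0.0, 2.34, -0.1, -0.0, -0.1] 2.39cm 0.1deg
[-0.52, 0.01, 2.53, -0.1, -0.0, -0.1] 2.58cm 0.1deg
[-0.52, -0.0, 2.54, -0.1, -0.0, -0.1] 2.59cm 0.1deg
[-0.48, -0.01, 2.34, -0.1, -0.0, -0.1] 2.39cm 0.1deg
[-0.4, -0.01, 1.95, -0.1, -0.0, -0.0] 1.99cm 0.1deg
[-0.2, -0.01, 0.97, -0.0, -0.0, -0.0] 0.99cm 0.0deg
end err mm [-0.0385  0.041   0.0269] deg [ 0.1714 -0.2242  0.0343]
```

View pics/wrist5.png

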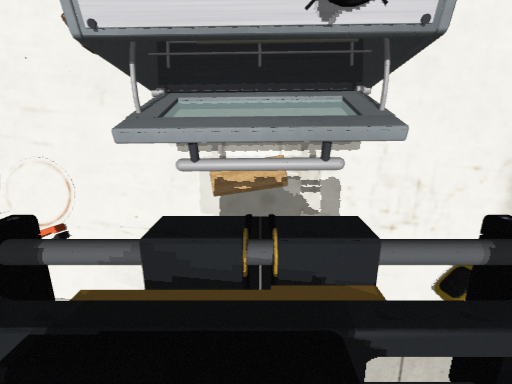

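View pics/t5a.png

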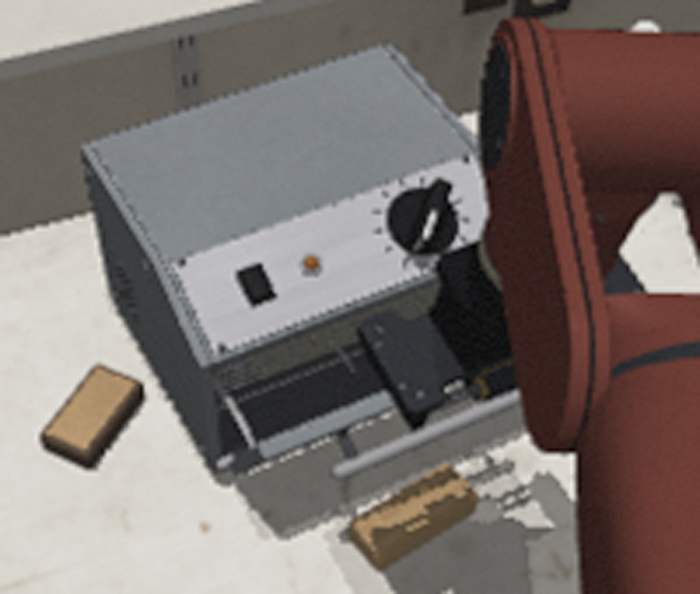

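The wrist view shows the whole handle, with ends at (177,164) and (344,163), and the wood offcut below it. I'll refine the handle position from this picture.

```bash
cat > f5.py <<'E'
from kin import *
w=np.load("pics/wrist5.npz");K,V=w["K"],w["view"]
cv2.imwrite("pics/w5a.png",cv2.resize(np.ascontiguousarray(w["img"][20:200,100:420,::-1]),None,fx=2.45,fy=2.45,interpolation=cv2.INTER_CUBIC))
obs=np.array([(177,164.5),(344.5,163.5)])
yw=P_OVEN[2]
# free 3D: bar along oven y, length 184
def f(c): 
    u=np.array([-np.sin(yw),np.cos(yw),0]); return (proj(np.array([c+.092*u,c-.092*u]),K,V)-obs).ravel()
r=least_squares(f,[.44,-.02,.12]);print("free handle mid",r.x,f(r.x))
for hx in(-.117,-.1135,-.109):
    r2=least_squares(lambda q:(proj(oven2w(np.array([door(.048,.133,yy+q[1],hx,q[0]) for yy in(.092,-.092)]),P_OVEN),K,V)-obs).ravel(),[.55,0])
    h=oven2w(np.array(door(.048,.133,r2.x[1],hx,r2.x[0])),P_OVEN)[0]
    print(hx,"a,dy",r2.x,"mid",h,r2.fun)
overlay(w["img"],K,V,P_OVEN,-.1135,.55,0,100,0,320,200,2.45,"pics/ov5.png",kp=KP)
E
python3 f5.py
```

```text
free handle mid [ 0.4312 -0.019   0.1281] [ 0.0014  0.1786 -0.0014 -0.1777]
-0.117 a,dy [ 0.5581 -0.0006] mid [ 0.4321 -0.0189  0.1214] [ 1.7983 -0.5378 -1.7911 -0.8688]
-0.1135 a,dy [ 0.5924 -0.0006] mid [ 0.4326 -0.0189  0.1175] [ 2.7979 -0.9943 -2.788  -1.3114]
-0.109 a,dy [ 0.6376 -0.0006] mid [ 0.4335 -0.0188  0.1123] [ 4.11   -1.6662 -4.0981 -1.9652]
```

View pics/ov5.png

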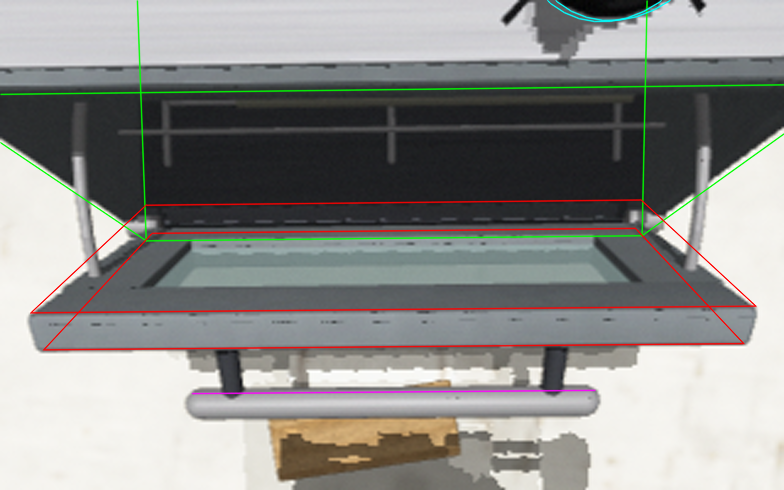

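Emit:
play_rows:
  increments: [0,-0.2,0,1.0,0,0,0,0,-0.4,0,1.9,-0.1,0,0,0,-0.5,0,2.3,-0.1,0,-0.1,0,-0.5,0,2.5,-0.1,0,-0.1,0,-0.5,0,2.5,-0.1,0,-0.1,0,-0.5,0,2.3,-0.1,0,-0.1,0,-0.4,0,2.0,-0.1,0,0,0,-0.2,0,1.0,0,0,0,0,0,0,0,0,0,0,0,0,0,0,0,0,0]

```text
time_s: 15.6
tcp_pos: [0.352, -0.0274, 0.2823]
ee_rot: [[0.978, 0.11, 0.179], [0.109, -0.994, 0.016], [0.18, 0.004, -0.984]]
contact_force: [-0.5, 1.4, -0.0]
width: 0.002
```

```bash
python3 snap.py 6 wrist top
python3 - <<'E'
from kin import *
from station import arm
im=np.load("pics/top6.npz")["img"][:,:,::-1]
cv2.imwrite("pics/t6a.png",cv2.resize(im[90:270,170:370],None,fx=3.5,fy=3.3,interpolation=cv2.INTER_CUBIC))
o=arm.observe(); R=np.array(o["ee_rot"]); print("tip",np.array(o["tcp_pos"])+.182*R[:,2])
# bar now in tool frame
for b in([.432,-.019,.124],[.436,-.018,.121]): print("bar in tool",R.T@(np.array(b)-o["tcp_pos"]))
E
```

```text
time_s 15.7
joint_positions [-0.3369 -0.4513  2.3806  0.0853  1.0484  1.0871]
tcp_pos [ 0.3521 -0.0275  0.2824]
ee_rot [[ 0.9776  0.1097  0.1795]
 [ 0.1087 -0.994   0.0154]
 [ 0.1801  0.0045 -0.9836]]
contact_force [ 0.2794 -0.0477  0.9233]
torque [-0.0099  0.12   -0.0067]
width 0.0074861516474923175
tip [ 0.3847 -0.0247  0.1034]
bar in tool [ 0.0505 -0.0004  0.1703]
bar in tool [ 0.054  -0.0009  0.174 ]
```

View pics/wrist6.png

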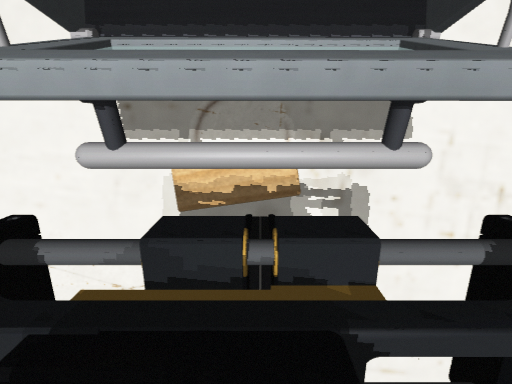

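View pics/t6a.png

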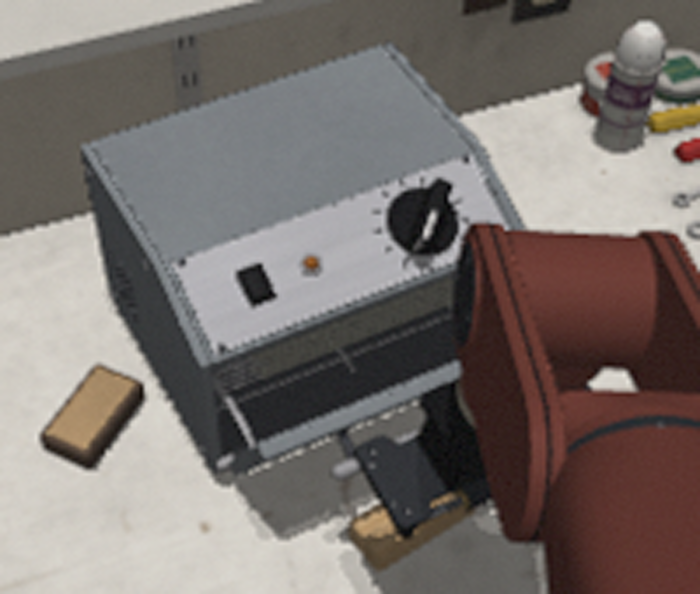

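From the handle's apparent length in this picture (356 px), the bar sits at tool x ≈ 51 mm, z ≈ 162 mm. That puts the hinge near x = −0.125 and the door at about 0.46 rad. The tips are 20 mm past the bar and clear of the offcut, so I'll close the 34 mm gap and begin following the arc.

Emit:
play_rows:
  increments: [0,0.8,0,0,0,0,0,0,1.0,0,0,0,0,0,0,1.0,0,0,0,0,0,0,0.6,0,0,0,0,0,0,0.4,0,-0.3,0,0,0,0,0.4,0,-0.3,0,0,0,0,0.4,0,-0.3,0,0,0,0,0.4,0,-0.2,0,0,0,0,0.5,0,-0.2,0,0,0,0,0.5,0,-0.2,0,0,0]

```text
time_s: 16.95
tcp_pos: [0.4076, -0.021, 0.3073]
ee_rot: [[0.978, 0.11, 0.176], [0.109, -0.994, 0.016], [0.177, 0.003, -0.984]]
contact_force: [-6.8, -1.5, 3.0]
width: 0.007
```

```bash
python3 snap.py 7 wrist; python3 st.py
```

```text
time_s 17.0
joint_positions [-0.2701 -0.3057  2.2283  0.0727  1.0519  1.1598]
tcp_pos [ 0.4082 -0.0209  0.3078]
ee_rot [[ 0.9779  0.1097  0.1779]
 [ 0.1085 -0.994   0.0162]
 [ 0.1786  0.0034 -0.9839]]
contact_force [-4.9252 -0.1797  2.3976]
torque [0.0462 0.8824 0.0311]
width 0.003694721991276003
t 17.0 tcp [ 0.4082 -0.0209  0.3078] Fw [-4.9252 -0.1797  2.3976] F tool [-4.4076 -0.3532 -3.2382] T tool [ 0.1465 -0.8719 -0.0081] w mm 0.32144081324101226
q [-0.2701 -0.3057  2.2283  0.0727  1.0519  1.1598]
pointer angle deg acw from up 0.058993594006560804
```

View pics/wrist7.png

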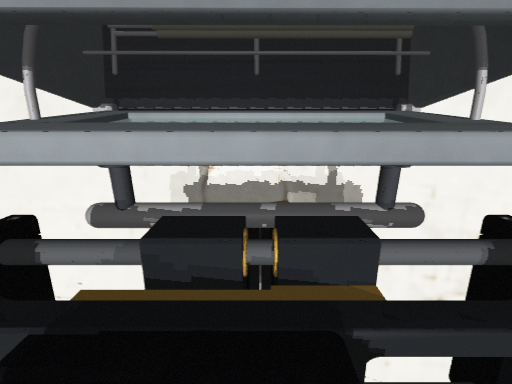

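Contact is steady: the bar is at tool x 18.6 mm, z 162 mm, with about 5 N of force. The door is now at about 0.24 rad. I'll continue along the arc for the remaining ~3.2 cm.

Emit:
play_rows:
  increments: [0,0.4,0,-0.2,0,0,0,0,0.4,0,-0.2,0,0,0,0,0.4,0,-0.2,0,0,0,0,0.4,0,-0.1,0,0,0,0,0.4,0,-0.1,0,0,0,0,0.4,0,-0.1,0,0,0,0,0.4,0,-0.1,0,0,0,0,0.2,0,0,0,0,0,0,0.1,0,0,0,0,0,0,0,0,0,0,0,0]

```text
time_s: 18.25
tcp_pos: [0.4363, -0.0179, 0.3224]
ee_rot: [[0.978, 0.11, 0.178], [0.108, -0.994, 0.016], [0.179, 0.004, -0.984]]
contact_force: [-2.7, -0.4, 1.6]
width: 0.002
```

```bash
python3 snap.py 8 wrist; python3 st.py
```

```text
time_s 18.3
joint_positions [-0.2438 -0.2433  2.1506  0.0669  1.0649  1.1895]
tcp_pos [ 0.4363 -0.0179  0.3224]
ee_rot [[ 0.9779  0.1095  0.1783]
 [ 0.1084 -0.994   0.0159]
 [ 0.179   0.0038 -0.9838]]
contact_force [-2.0409 -0.2395  1.9235]
torque [-0.0484  0.4653  0.0169]
width 0.006619375088071035
t 18.3 tcp [ 0.4363 -0.0179  0.3224] Fw [-2.0409 -0.2395  1.9235] F tool [-1.6773  0.022  -2.2602] T tool [ 0.0062 -0.4677 -0.0179] w mm 0.5758856326621801
q [-0.2438 -0.2433  2.1506  0.0669  1.0649  1.1895]
pointer angle deg acw from up 0.05143015835908056
```

View pics/wrist8.png

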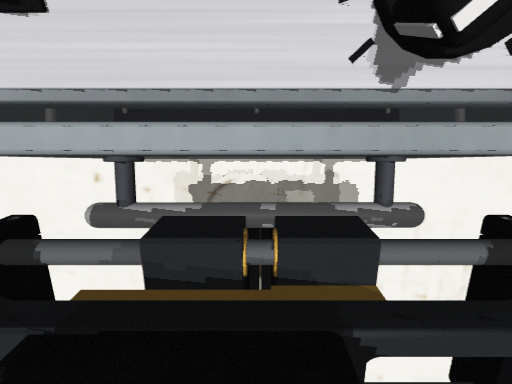

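Emit:
play_rows:
  increments: [0,0.1,0,0,0,0,0,0,0.1,0,0,0,0,0,0,0.1,0,0,0,0,0,0,0.1,0,0,0,0,0,0,0,0,0,0,0,0,0,0,0,0,0,0,0,0,0,0,0,0,0,0,0,0,0,0,0,0,0,0,0,0,0,0,0,0,0,0,0,0,0,0,0]

```text
time_s: 19.55
tcp_pos: [0.4398, -0.0175, 0.323]
ee_rot: [[0.978, 0.11, 0.176], [0.109, -0.994, 0.016], [0.177, 0.004, -0.984]]
contact_force: [-6.2, -1.3, 3.2]
width: 0.003
```

```bash
python3 snap.py 9 wrist; python3 st.py
```

```text
time_s 19.6
joint_positions [-0.2405 -0.2333  2.1412  0.0656  1.0659  1.1931]
tcp_pos [ 0.4398 -0.0175  0.323 ]
ee_rot [[ 0.9782  0.1097  0.1764]
 [ 0.1087 -0.994   0.0158]
 [ 0.1771  0.0037 -0.9842]]
contact_force [-5.9098 -0.726   2.5743]
torque [-0.1575  1.0386  0.0587]
width 0.0050118181609515545
t 19.6 tcp [ 0.4398 -0.0175  0.323 ] Fw [-5.9098 -0.726   2.5743] F tool [-5.4038  0.0827 -3.5877] T tool [-0.0308 -1.0494 -0.0692] w mm 0.43602818000278526
q [-0.2405 -0.2333  2.1412  0.0656  1.0659  1.1931]
pointer angle deg acw from up 0.06625068944456708
```

View pics/wrist9.png

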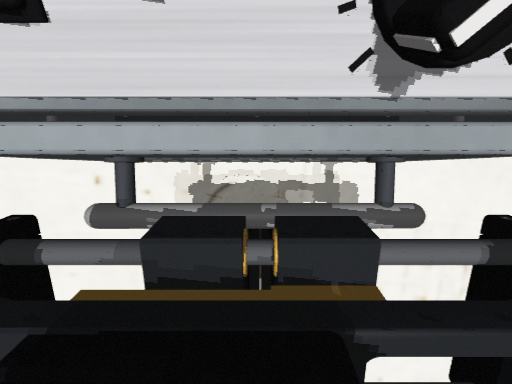

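Emit:
play_rows:
  increments: [0,0.1,0,-0.02,0,0,0,0,0.1,0,-0.02,0,0,0,0,0.1,0,-0.02,0,0,0,0,0.1,0,-0.02,0,0,0,0,0.1,0,-0.02,0,0,0,0,0,0,0,0,0,0,0,0,0,0,0,0,0,0,0,0,0,0,0,0,0,0,0,0,0,0,0,0,0,0,0,0,0,0]

```text
time_s: 20.85
tcp_pos: [0.442, -0.0172, 0.3233]
ee_rot: [[0.98, 0.11, 0.166], [0.109, -0.994, 0.015], [0.167, 0.003, -0.986]]
contact_force: [-25.0, -5.5, 11.7]
width: 0.007
```

```bash
python3 snap.py 10 wrist; python3 st.py
python3 - <<'E'
import cv2,numpy as np
a=[np.load(f"pics/wrist{i}.npz")["img"][80:240,60:450,::-1] for i in (9,10)]
cv2.imwrite("pics/w10a.png",cv2.resize(np.vstack(a),None,fx=1.8,fy=1.8,interpolation=cv2.INTER_CUBIC))
E
```

```text
time_s 20.9
joint_positions [-0.2374 -0.2229  2.1317  0.0611  1.0751  1.1976]
tcp_pos [ 0.442  -0.0172  0.3232]
ee_rot [[ 0.98    0.1105  0.1658]
 [ 0.1095 -0.9939  0.0152]
 [ 0.1664  0.0033 -0.986 ]]
contact_force [-24.7123  -5.5996  12.0549]
torque [-0.7733  3.6085 -0.1447]
width 0.004316426377305489
t 20.9 tcp [ 0.442  -0.0172  0.3232] Fw [-24.7123  -5.5996  12.0549] F tool [-22.8239   2.8742 -16.068 ] T tool [-0.3867 -3.6723  0.0691] w mm 0.37552909482557756
q [-0.2374 -0.2229  2.1317  0.0611  1.0751  1.1976]
pointer angle deg acw from up 0.10611395505534943
```

View pics/w10a.png

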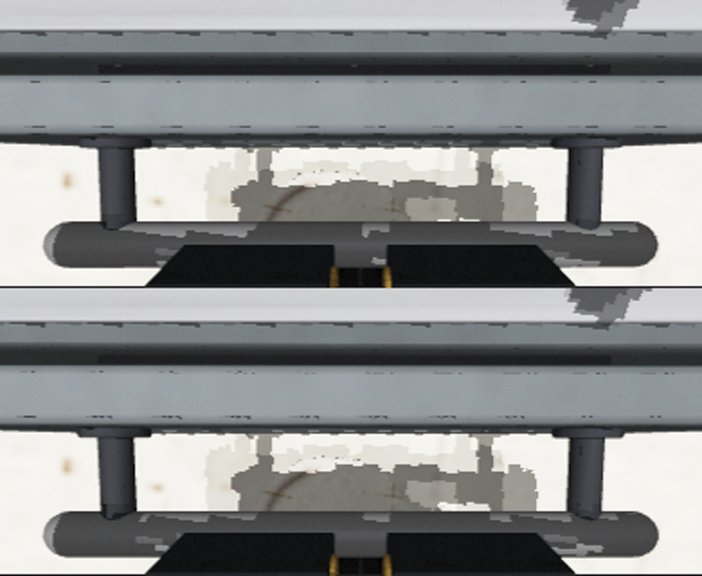

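The force rose to about 27 N and the moment (3.67 N·m over 22.8 N, a 161 mm lever) places it at the handle bar, so the door is against its stop. I'll back straight off, then raise the tool and inspect.

Emit:
play_rows:
  increments: [0,-0.2,0,0,0,0,0,0,-0.4,0,0,0,0,0,0,-0.8,0,0,0,0,0,0,-1.2,0,0,0,0,0,0,-1.2,0,-0.4,0,0,0,0,-1.0,0,-1.5,0,0,0,0,-0.5,0,-2.5,0,0,0,0,0,0,-2.5,0,0,0,0,0,0,-2.5,0,0,0,0,0,0,-1.5,0,0,0]

```text
time_s: 22.15
tcp_pos: [0.3732, -0.0244, 0.4241]
ee_rot: [[0.978, 0.109, 0.18], [0.108, -0.994, 0.015], [0.181, 0.005, -0.984]]
contact_force: [0.1, 0.3, 0.2]
width: 0.009
```

```bash
python3 snap.py 11 wrist top; python3 st.py
python3 - <<'E'
import cv2,numpy as np
im=np.load("pics/top11.npz")["img"][:,:,::-1]
cv2.imwrite("pics/t11a.png",cv2.resize(im[90:270,170:370],None,fx=3.5,fy=3.3,interpolation=cv2.INTER_CUBIC))
E
```

```text
time_s 22.25
joint_positions [-0.3073 -0.5274  2.1572  0.0709  1.3428  1.1432]
tcp_pos [ 0.3736 -0.0245  0.4244]
ee_rot [[ 0.9773  0.1094  0.1813]
 [ 0.1085 -0.994   0.0149]
 [ 0.1819  0.0051 -0.9833]]
contact_force [ 0.0275  0.5554 -0.5041]
torque [0.022  0.0907 0.0045]
width 0.0034058685487739805
t 22.25 tcp [ 0.3736 -0.0245  0.4244] Fw [ 0.0275  0.5554 -0.5041] F tool [-0.0045 -0.5516  0.5089] T tool [ 0.0321 -0.0877  0.0009] w mm 0.2963105637433363
q [-0.3073 -0.5274  2.1572  0.0709  1.3428  1.1432]
pointer angle deg acw from up 0.06288503592598856
```

View pics/wrist11.png

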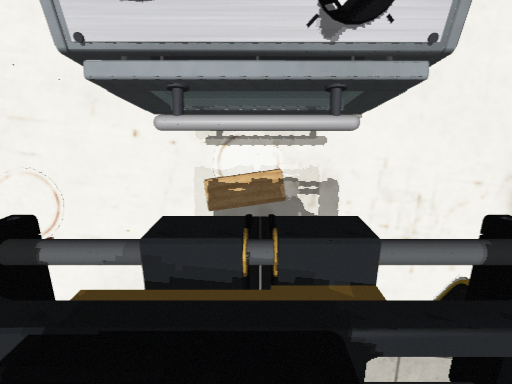

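View pics/t11a.png

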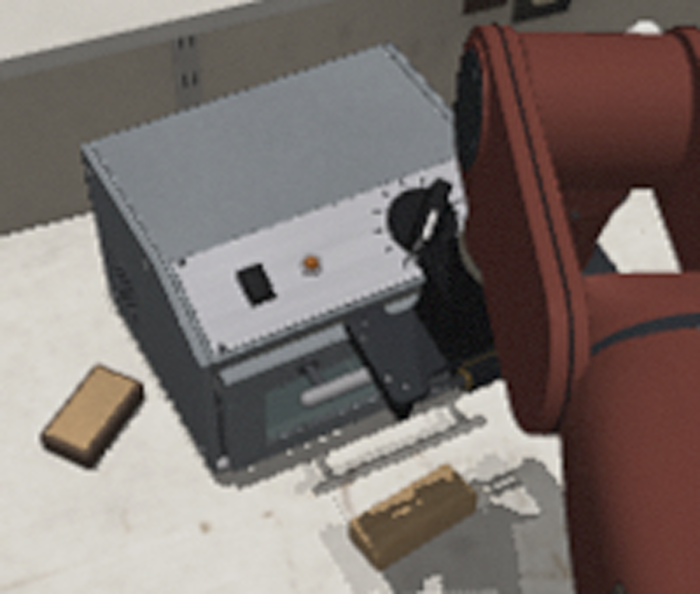

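Run:
```python
from kin import *
w=np.load("pics/wrist11.npz")
c=np.ascontiguousarray(w["img"][0:150,50:460,::-1])
cv2.imwrite("pics/w11a.png",cv2.resize(c,None,fx=1.9,fy=1.9*2,interpolation=cv2.INTER_CUBIC))
overlay(w["img"],w["K"],w["view"],P_OVEN,-.125,0,0,50,0,410,150,1.9,"pics/ov11.png",kp=KP)
K,V=w["K"],w["view"]
for a in(0,.01,.02,.03,.05):
    print(a,"handle ends",proj(oven2w(np.array([door(.048,.133,y,-.125,a) for y in(.092,-.092)]),P_OVEN),K,V).round(1).tolist(),"top outer",proj(oven2w(np.array([door(.016,.152,y,-.125,a) for y in(.142,-.142)]),P_OVEN),K,V).round(1).tolist(),"top inner",proj(oven2w(np.array([door(0,.152,y,-.125,a) for y in(.142,-.142)]),P_OVEN),K,V).round(1).tolist())
```

```text
0 handle ends [[153.9, 121.8], [359.7, 122.1]] top outer [[82.4, 77.9], [430.1, 78.7]] top inner [[81.4, 57.5], [431.1, 58.5]]
0.01 handle ends [[154.2, 123.4], [359.4, 123.7]] top outer [[82.6, 79.9], [429.9, 80.6]] top inner [[81.5, 59.5], [431.0, 60.4]]
0.02 handle ends [[154.4, 125.0], [359.2, 125.3]] top outer [[82.8, 81.8], [429.7, 82.6]] top inner [[81.6, 61.4], [430.8, 62.4]]
0.03 handle ends [[154.7, 126.6], [358.9, 126.8]] top outer [[83.1, 83.8], [429.4, 84.6]] top inner [[81.7, 63.4], [430.7, 64.3]]
0.05 handle ends [[155.2, 129.7], [358.4, 130.0]] top outer [[83.6, 87.8], [428.9, 88.5]] top inner [[82.0, 67.3], [430.5, 68.2]]
```

View pics/w11a.png

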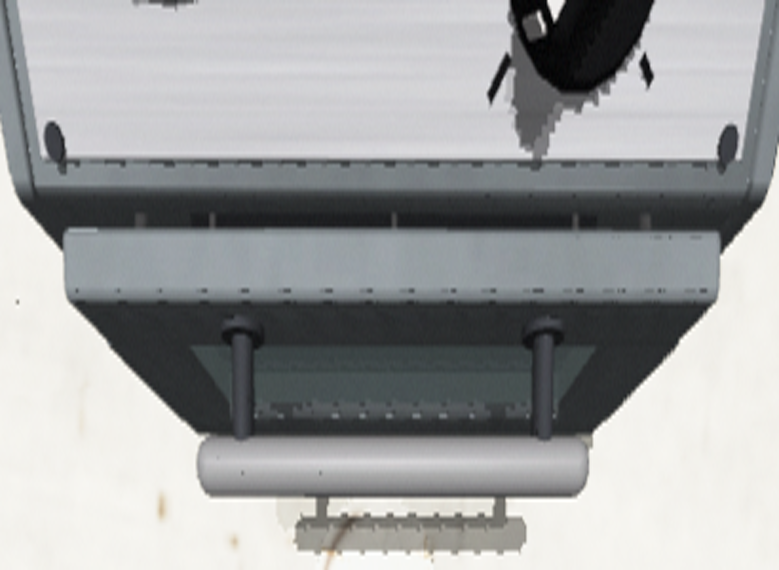

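View pics/ov11.png

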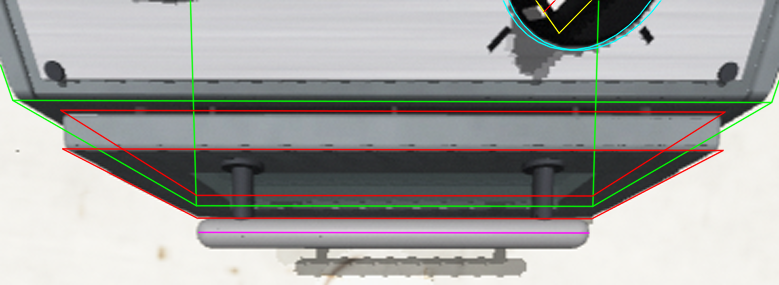

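The door looks shut, but a thin dark slit shows above it. I'll look straight down at the joint between the door and the front rail to check that no gap remains.

Emit:
play_rows:
  increments: [0,0.5,0,-0.1,0,0,0,0,1.0,0,-0.1,0,0,0,0,1.2,0,-0.2,0,0,0,0,1.4,0,-0.2,0,0,0,0,1.4,0,-0.2,0,0,0,0,1.2,0,-0.1,0,0,0,0,0.7,0,-0.1,0,0,0,0,0.2,0,0,0,0,0,0,0,0,0,0,0,0,0,0,0,0,0,0,0]

```text
time_s: 23.5
tcp_pos: [0.4458, -0.0163, 0.4461]
ee_rot: [[0.978, 0.109, 0.178], [0.108, -0.994, 0.016], [0.178, 0.004, -0.984]]
contact_force: [0.2, 0.8, -0.5]
width: 0.004
```

```bash
python3 snap.py 12 wrist top
python3 - <<'E'
from kin import *
w=np.load("pics/wrist12.npz")
c=np.ascontiguousarray(w["img"][90:220,30:250,::-1])
cv2.imwrite("pics/w12a.png",cv2.resize(c,None,fx=3.6,fy=3.6,interpolation=cv2.INTER_CUBIC))
K,V=w["K"],w["view"]; print("cam",-V[:3,:3].T@V[:3,3])
for nm,P in(("rail top front",[-.125,0,.196]),("rail z.187",[-.125,0,.187]),("rail z.191",[-.125,0,.191])): print(nm,proj(oven2w(np.array(P),P_OVEN),K,V).round(1))
for a in(0,.02,.04):
    print(a,"top inner",proj(oven2w(np.array(door(0,.152,0,-.125,a)),P_OVEN),K,V).round(1),"outer",proj(oven2w(np.array(door(.016,.152,0,-.125,a)),P_OVEN),K,V).round(1),"handle",proj(oven2w(np.array(door(.048,.133,0,-.125,a)),P_OVEN),K,V).round(1))
E
```

```text
time_s 23.6
joint_positions [-0.2344 -0.3246  1.9776  0.0586  1.3186  1.2166]
tcp_pos [ 0.4459 -0.0163  0.4461]
ee_rot [[ 0.978   0.1094  0.1779]
 [ 0.1084 -0.994   0.0158]
 [ 0.1785  0.0038 -0.9839]]
contact_force [-0.6007  0.1948  0.6223]
torque [-0.0154  0.0991 -0.0153]
width 0.006914387420954802
cam [ 0.5186 -0.0097  0.4392]
rail top front [[257.4 149. ]]
rail z.187 [[257.4 149.7]]
rail z.191 [[257.4 149.4]]
0 top inner [[257.4 149.7]] outer [[257.4 167.4]] handle [[257.5 199.7]]
0.02 top inner [[257.4 153.1]] outer [[257.4 170.7]] handle [[257.5 202.2]]
0.04 top inner [[257.4 156.5]] outer [[257.4 174. ]] handle [[257.5 204.7]]
```

View pics/wrist12.png

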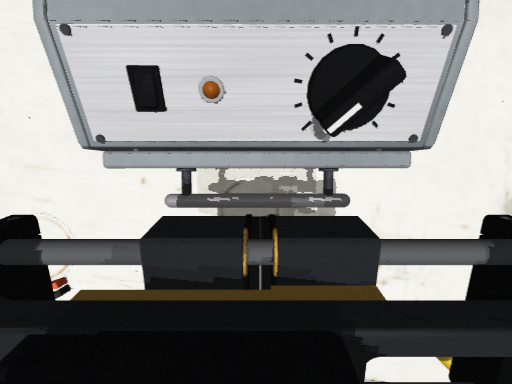

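View pics/w12a.png

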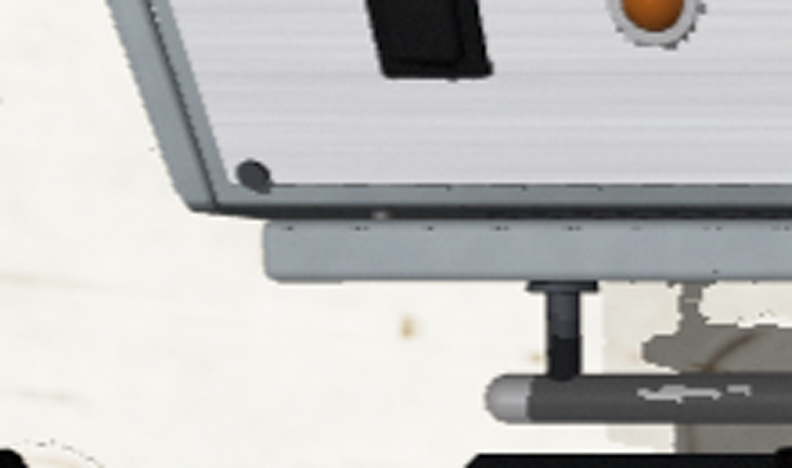

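Run:
```python
from kin import *
L=lambda i:np.load(f"pics/wrist{i}.npz")
S={i:L(i) for i in(5,6,7,8,11,12)}
ob={5:[(177,164.5),(344.5,163.5)],6:[(76,155),(432,155)],7:[(87,214.5),(424.5,214.5)],8:[(86,214.5),(425,214.5)],11:[(154,122),(360,122)],12:[(165.3,200.5),(350,200.5)]}
ai={5:0,6:0,7:1,8:2,11:3,12:3}
def f(q):
    hx,dy=q[0],q[1]; r=[]
    for i in ob:
        a=q[2+ai[i]]
        r.append((proj(oven2w(np.array([door(.048,.133,y+dy,hx,a) for y in(.092,-.092)]),P_OVEN),S[i]["K"],S[i]["view"])-np.array(ob[i])).ravel())
    return np.array(r)
s=least_squares(lambda q:f(q).ravel(),[-.12,0,.5,.25,.05,0.],loss='soft_l1')
print(s.x,s.cost);print(f(s.x))
J=s.jac;C=np.linalg.inv(J.T@J);print("sd (1px)",np.sqrt(np.diag(C)))
for hx in(-.133,-.125,-.117,-.109):
    s2=least_squares(lambda q:f(np.r_[hx,q]).ravel(),[0,.5,.25,.05,0.],loss='soft_l1');print(hx,s2.x,s2.cost)
# free 3D handle from 11 and 12
for i in(11,12):
    yw=P_OVEN[2];u=np.array([-np.sin(yw),np.cos(yw),0])
    r=least_squares(lambda c:(proj(np.array([c+.092*u,c-.092*u]),S[i]["K"],S[i]["view"])-np.array(ob[i])).ravel(),[.48,-.02,.16]);print(i,"free",r.x)
g=lambda c:np.concatenate([(proj(np.array([c+.092*u,c-.092*u]),S[i]["K"],S[i]["view"])-np.array(ob[i])).ravel() for i in(11,12)])
r=least_squares(g,[.48,-.02,.16]);print("both",r.x,g(r.x))
```

```text
[-0.1272 -0.0001  0.4583  0.2399  0.0079 -0.013 ] 2.7013059710598446
[[-1.6305  0.1825  0.5532 -0.1916]
 [ 0.4669 -0.0646  0.3967  0.2365]
 [-0.2618  0.1213  0.0867  0.0578]
 [ 0.8655 -0.1204 -1.1128 -0.3065]
 [-0.2491  0.1974 -0.0461  0.4742]
 [-0.6731 -0.305   0.145  -0.3657]]
sd (1px) [0.0006 0.0002 0.0051 0.0055 0.0054 0.0055]
-0.133 [-0.0002  0.4058  0.1874 -0.0367 -0.0554] 26.67189697846397
-0.125 [-0.0002  0.4767  0.2577  0.025   0.0026] 8.472757173848093
-0.117 [-0.0002  0.5571  0.3373  0.091   0.0601] 55.21114830039348
-0.109 [-0.      0.6471  0.4251  0.1602  0.1181] 112.94024924270065
11 free [ 0.4868 -0.0125  0.1673]
12 free [ 0.486  -0.0127  0.1664]
both [ 0.4865 -0.0126  0.1674] [ 0.0643  0.2129  0.0671  0.4894 -0.4007 -0.3595  0.2557 -0.4199]
```

The joint fit over six pictures gives a hinge x of −0.127 ± 0.001 and a door angle of about −0.01 ± 0.01 rad. The freely triangulated handle sits at z = 0.167, exactly the shut height. Last checks: the knob angle, and whether the loose objects have moved.

Run:
```python
from kin import *
w=np.load("pics/wrist12.npz")
overlay(w["img"],w["K"],w["view"],P_OVEN,-.1265,0,0,285,20,130,130,5,"pics/ov12.png",kp=KP)
t0=np.load("pics/top0.npz")["img"];t=np.load("pics/top12.npz")["img"]
a=np.vstack([t0[180:275,170:345,::-1],t[180:275,170:345,::-1]])
cv2.imwrite("pics/cmp12.png",cv2.resize(a,None,fx=3.1,fy=3.1,interpolation=cv2.INTER_CUBIC))
cv2.imwrite("pics/top12z.png",cv2.resize(np.ascontiguousarray(t[80:280,170:420,::-1]),None,fx=3,fy=3,interpolation=cv2.INTER_CUBIC))
```

```text
(no output)
```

View pics/ov12.png

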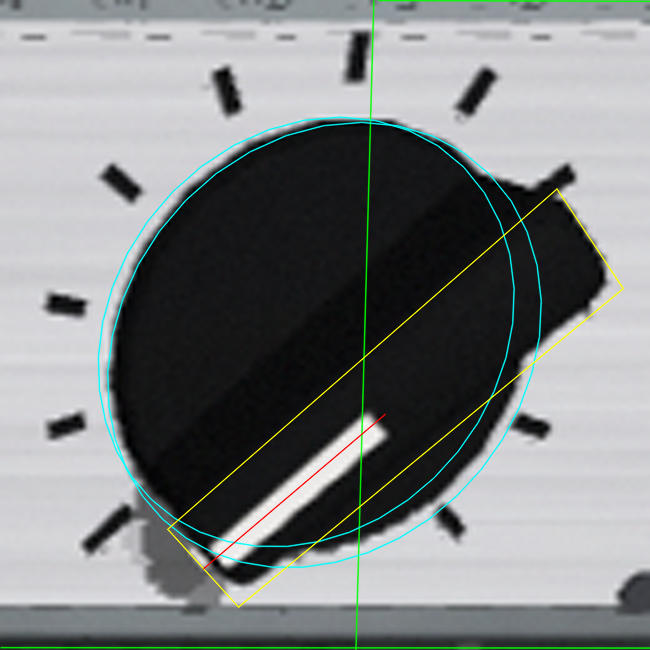

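View pics/cmp12.png

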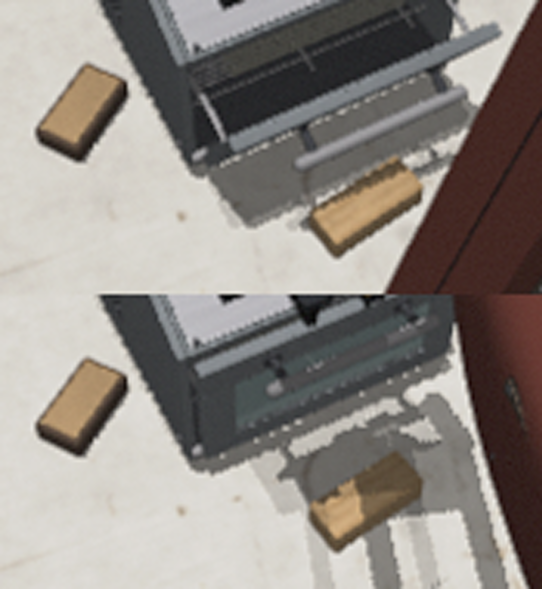

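View pics/top12z.png

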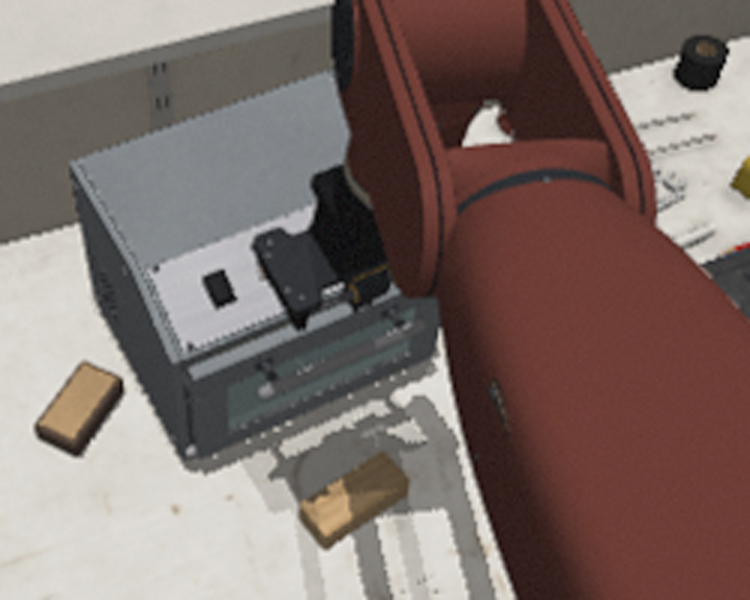

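The pointer overlays the 0 (off) position and in fact sits about 1.7° beyond the nominal mark, which fits being on the stop. The block and offcut are in identical places in the before and after pictures, and the tool is clear with no measurable force. Handing in.

Run:
```python
from station import arm
o=arm.observe(); print(o["time_s"],o["tcp_pos"],o["contact_force"])
print(arm.hand_in())
```

```text
23.6 [ 0.44586265 -0.01631071  0.44613431] [-0.60074695  0.1947636   0.62234365]
the job is handed in; nothing more can be done
None
```

The thermostat knob is off, against its anticlockwise stop, and after that the drop door was pushed fully shut. I handed the job in at 23.6 s with the robot touching nothing (under 1 N measured, fingertips well clear).

- **Knob:** I gripped the bar (jaws stopped at 16 mm, the bar's width) and turned it about 120° anticlockwise. The resisting torque rose to about 0.66 N·m, far above the 0.05 N·m needed to turn it, so it had reached the stop. After release, the white line points at the long "off" tick.
- **Door:** I pushed the handle bar along its arc with closed fingers until the force rose to about 27 N, against about 5 N while the door was moving. Afterwards the handle measured 0.167 m high, which is its shut height. A fit over six pictures gave a door angle of 0 within about 0.01 rad.
- **Loose objects:** the sanding block and wood offcut look unmoved in before and after pictures. The tin was hidden behind the oven or arm in the last pictures, so I could not check it; the gripper never went down beside it.

**Checks that disagreed:**
- My first fit of the oven from the top camera had errors of up to 6 px, so I relied on the wrist camera instead.
- My first door angle estimate of about 0.57 rad was replaced by 0.46 rad once the hinge position was clear.
- The knob pointer reads 2° or so past its nominal 135°, within my error on the oven's angle.
- A thin dark slit shows above the door from in front. From the measurements I take it as the normal clearance under the rail, not a door left open.
- The side camera saw only a wall.

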